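# Reload a quick-change chuck with its soft jaw

### The job

Draw the aluminium soft jaw out of its pigeonhole by the tongue that sticks out, lay it flat on the rubber mat and let go, then take it again by its thick block and slide the tongue up the guide of the sloping chuck until the sprung plunger has clicked in behind its head and the block's shoulder stands against the guide. Leave it there and leave the other things on the bench where they are.

Things in the scene. Friction and masses are not known exactly. Their poses are not given: they have to be found in the camera images.
- jaw_block (a point): Centre of the block of the soft jaw, a plain aluminium part 130 long, about 0.25 kg: block 50 long (x) x 34 wide (y) x 40 tall (z), and a 16 tall tongue running on 80 mm in +x from its front face (the shoulder, 25 mm ahead of this point), undersides flush, 20 mm below this point. x towards the nose, z up out of the top. Starts with the block inside a pigeonhole, only 62 mm of tongue sticking out.
- jaw_head (a point): Centre of the head of the jaw's tongue, 66 mm ahead of the shoulder, 8 above the underside. Tongue from the shoulder: root 36 long x 24 wide; neck 16 long x 12 wide (notched both sides); head 22 x 24; nose 6 x 20, 12 tall. Starts level, underside 20 mm above the bench, with room beside and below it for fingers. In the guide it is enclosed and cannot be held. Axes as the block.
- jaw_shoulder (a point): Middle of the lower edge of the jaw block's front face: on the jaw's underside, centre line, where the tongue begins. Axes as the block. Fully home it coincides with guide_mouth.
- rack_a_front (a point): Front of the pigeonhole that holds the jaw (which of two alike places varies): fixed grey steel box 72 deep (x) x 55 wide x 66 tall above the bench. The point is the middle of the floor's front edge, 20 mm above the bench. x points out of the opening, the way to draw the jaw out; about 70 mm of travel clears it. Inside 39 wide x 43 tall.
- rack_b_front (a point): The same point of the other, alike pigeonhole, which holds the round stop bar.
- mat: Black rubber mat, fixed, 220 (x) x 120 (y) x 4 mm thick; origin at the centre of its underside, on the bench.
- guide_mouth (a point): Mouth of the guide on the chuck, a fixed steel disc 220 across on a stand, face sloping 30 degrees, rising away from the robot. The point is on the face, mid mouth, 90 mm above the bench. x up the slope into the guide, z off the face, y across, level. Bare face for 80 mm before the mouth; disc centre at x = 30 mm, two low fixed jaws (28 tall) beyond at its sides.
- guide_end (a point): Inner end of the guide, on the face, 85 mm up the slope from guide_mouth; same axes. Guide inside: 27 wide, 19 tall for the 24 x 16 tongue, flared to 36 wide at the mouth over 14 mm. Its dark cover is 64 wide, reaches 27 mm above the face and has a gap 28 to 58 mm from the mouth through which the tongue is seen. The jaw's shoulder stops against the cover's front.
- pawl_tip (a point): Inner tip of the brass plunger in the guide's +y wall, 49 mm inside the mouth, 8 mm off the centre line when sprung in. Ramp towards the mouth, square back: the tongue passes inwards only. Its black pull knob on the guide's outer +y side need not be touched. Axes as guide_mouth.
- pawl (a joint): Plunger travel in m: 0 sprung fully in, about 0.004 pushed aside by the passing head, at most 0.008. Spring 3 N at rest, 5 N pushed aside; passing takes about 5 to 15 N along the guide. It is pushed aside from some 40 mm before home and drops into the tongue's neck in the last 2 mm before the shoulder meets the cover.
- stop_bar: Round steel stop bar, 22 mm in diameter, 60 sticking out of a 50 x 34 x 34 foot that is inside the other pigeonhole; origin under the foot's front, x along the bar. Pose for avoidance only.
- oil_can: Grey bottle, 58 in diameter, 150 tall; origin at the centre of its underside. Pose for avoidance only.
- chuck_key: Dark steel T-shaped chuck key lying flat, 130 x 140, 18 tall; origin below the middle of its shank. Pose for avoidance only.
- brush: Brush lying flat, about 200 long, origin near its middle underneath. Pose for avoidance only.
- spanner: Spanner lying flat, about 190 long, origin near its middle underneath. Pose for avoidance only.
- dial_gauge: Dial gauge on a 50 x 45 grey base, 162 tall; origin at the centre of its underside. Pose for avoidance only.
- caliper: Steel caliper lying flat, 150 long, 45 wide; origin below the middle of its beam. Pose for avoidance only.
- insert_tray: Grey divided tray, 120 x 100 x 35; origin at the centre of its underside. Pose for avoidance only.
There are look-alikes about, which are no part of the job. Leave any brown or purple look-alike of the part that bears jaw_block alone.

How it is judged:
On the way, in this order (a step that is already met when the one before it is completed fails the run):
1. the jaw lies flat on the mat, at rest and let go (contact force between jaw and mat above 0.5 N and contact force between the fingers and jaw below 0.05 N and angle between jaw_block's own z axis and vertical below 0.1 rad and linear speed of jaw below 0.02 m/s), for 0.2 s.
2. the jaw's head pushes the plunger aside (value of joint pawl above 0.002 m and contact force between jaw and pawl above 0.5 N), for 0.05 s.
At the end, for the whole second after the job is handed in: The jaw is fully home in the guide: its shoulder within 3.5 mm of the mouth along the guide, 4 mm sideways and 5 mm off the face, lined up within 7 degrees, the plunger sprung back in (under 1.5 mm from its rest) behind the head, the jaw at rest and let go (x of jaw_shoulder in the frame of guide_mouth between -0.0035 and 0.003 m and y of jaw_shoulder in the frame of guide_mouth between -0.004 and 0.004 m and z of jaw_shoulder in the frame of guide_mouth between -0.005 and 0.005 m and angle between the x axis of jaw_shoulder and the x axis of guide_mouth, either way round below 0.12 rad and value of joint pawl below 0.0015 m and linear speed of jaw below 0.02 m/s and contact force between the fingers and jaw below 0.05 N); the robot touches nothing.
It fails at once if one of the other loose things on the bench is shifted by more than 30 mm (distance of any of stop_bar, oil_can, chuck_key, brush, spanner, dial_gauge, caliper, insert_tray from where it was at the start of the episode above 0.03 m).
It also fails if it takes over 59 s, if anything falls off the work surface, if the arm or the gripper's body presses on something with over 40 N, if the wrist force passes 120 N, or if a joint passes its speed limit or range.

### The arm

A 6-joint arm with a two-finger parallel gripper is mounted at the origin on the work surface. World frame = base frame: x ahead of the robot, y to its left, z up, the work surface at z = 0. Lengths are in m, angles in rad, forces in N, time in s.
With the tool pointing down it reaches from about 0.2 to 0.875 m from the base axis. Payload 3.4 kg.
Tool frame: the origin (TCP) lies at the very end of the fingers, on their centre line; the grasp point (between the pads) lies 19 mm behind it (arm.grasp_offset is the y of the grasp point in the tool frame, in m); y points along the fingers, z is the direction in which the jaws open and shut, and the axes are right-handed (so a half turn about y gives the same grasp; the last joint's range is limited). The gripper opens to 94 mm and grips with 3 to 60 N. Pads are 16 mm wide; open, the fingers measure 119 mm over their backs; the gripper's body (75 mm by 177 mm) begins 78 mm behind the grasp point.
Start: joints at [-1.38, 0.276, 1.505, -0, 1.361, -0.121], TCP at [0.176, -0.547, 0.205] pointing down, gripper open.
Joint ranges: [-2.89, 2.89], [-0.75, 2.08], [0.22, 2.7], [-1.18, 4.32], [0.11, 2.71], [-2.7, 2.7]. Speed limits (rad/s): [2.57, 2.57, 3.14, 3.14, 3.14, 3.14].

### API

Orientations are given as a unit quaternion [w, x, y, z].
In Python, from bench import sense, grab_frame, arm, finder gives the robot as it stands.
- The arm moves only by the tool carry_out, never from a script. Its argument "targets" is one flat list of numbers, 7 for each row, row after row: the opening, from -1 (shut) to 1 (fully open), then the shift along the tool's x, y, z in mm, then the turn, a rotation vector about the tool's x, y, z in degrees. A call has 1 to 12 rows; each row shifts and turns the pose as measured when the row begins, along the tool's axes as they then stand; what a row does not reach is not made up. A row lasts 1/12 s, in which the tool goes at most 41.7 mm and 7.16 degrees, less where a joint would pass 70% of its speed; a pose out of reach is approached as far as the arm can. A call with a gripper value outside its range is refused whole. The fingers move at their own pace and stop on an object; "newtons" is the grip in N (left out, the last holds). Time passes only in rows, so rows that do not move let the fingers close. It gives the time, the measured TCP pose, the force and the opening at its end, in the units of the state.
- sense(): the state, without advancing time (a new reading comes with each control period).
- grab_frame(name): name is "scene" or "top" or "wrist"; returns a dict with "img" (384x512x3 uint8, blue, green, red), "mtx" (3x3 intrinsics, pixels), "distortion" ([k1, k2, p1, p2, k3] as OpenCV has them; the pictures are not rectified), "R" (3x3) and "t" (3): a world point X has camera coordinates R X + t. Camera axes: x right, y down, z forward; pixel columns grow to the right and rows downward; lengths in m; the calibration is good to about 2 mm. A picture is of the moment at which its call begins. There is no depth.
- arm.sign_off(): hands the job in, once; it reports no verdict.
Trained networks look in a picture, given as the dict that the camera call returned (one of the last four; its "shot" number tells which), for a name from the list of things; names that differ only in an ending like _2 or _b are one class to them, and where a whole thing is asked for, a point or a joint stands for the part that bears it (a point fixed in the world has none). Each returns a list of dicts, best first, with "confidence" (0 to 1); they miss things now and then, are a little off and sometimes report something else, mostly with a low value. They report only what shows in the picture. A call takes as long as a camera call. They do not tell look-alikes from the thing itself.
- finder.look_for(target, picture): "pixel" ([row, column] in pixels, amid what is visible of it).
The state is a dict: "clock": time; "joints": joint angles; "qvel": joint speeds; "joint_efforts": joint torques, N m; "eef_pos": TCP position; "tcp_rot": TCP orientation; "ft_force": force on the tool from outside, world axes, zero at the start; "torque": the same for the moment, N m; "gripper_width": finger opening in m.
Only numpy, scipy, OpenCV 4.12 (cv2) and the standard library are available. Lean on these libraries where they do the work, as an engineer would, in place of code of your own. Each camera call takes 0.05 s, during which the arm holds its last target.

## Working session

There is one attempt and no reset: what is moved stays moved. The work goes in short steps, Python scripts to look and compute and a tool call to move; the robot and the scene stay as the last step left them, time stands still between calls to the robot, and variables do not carry over. Pictures are saved under pics/ and viewed, and the job is handed in when it is done.

Besides the shell and the picture viewer there is one more tool, called after "Emit:" in YAML: its name, and indented under it one key for each argument. carry_out: Moves the arm, as the interface text tells. Its arguments: {"type":"object","properties":{"targets":{"type":"array","items":{"type":"number"}},"newtons":{"type":"number"}},"required":["targets"]}

```bash
ls; mkdir -p pics; cat > a.py <<'E'
from bench import sense, grab_frame, arm, finder
import cv2
s=sense();print({k:s[k] for k in('clock','eef_pos','tcp_rot','gripper_width')},arm.grasp_offset)
for n in('scene','top','wrist'):
    f=grab_frame(n);cv2.imwrite(f'pics/{n}0.png',f['img'])
    print(n,f['mtx'].tolist() if hasattr(f['mtx'],'tolist') else f['mtx'],f['distortion'],f['R'],f['t'])
    for t in('jaw_block','jaw_head','rack_a_front','rack_b_front','mat','guide_mouth','guide_end','pawl_tip','stop_bar'):
        print(t,[( [round(float(v)) for v in d['pixel']],round(d['confidence'],2)) for d in finder.look_for(t,f)][:4])
E
python3 a.py
```

```text
pics
{'clock': 0.0, 'eef_pos': array([ 0.17627408, -0.54670998,  0.20461934]), 'tcp_rot': array([ 0.10975527, -0.10981361,  0.69917463, -0.69788938]), 'gripper_width': 0.09376054968613512} -0.0188
scene [[378.0039496992851, 0.0, 254.13426295703533], [0.0, 378.0039496992851, 191.58718776859388], [0.0, 0.0, 1.0]] [0.04291273 0.         0.         0.         0.        ] [[ 0.18663243  0.98233538  0.01362115]
 [ 0.69320029 -0.12185003 -0.71037027]
 [-0.69616212  0.14202032 -0.70369634]] [-0.14695927 -0.28135436  1.46144323]
jaw_block [([153, 312], 0.91), ([268, 143], 0.2)]
jaw_head [([144, 346], 0.87), ([183, 333], 0.66), ([154, 315], 0.61), ([283, 284], 0.54)]
rack_a_front [([185, 286], 0.56), ([230, 252], 0.4)]
rack_b_front [([183, 331], 0.66)]
mat [([221, 416], 0.7)]
guide_mouth [([270, 142], 0.9)]
guide_end [([270, 144], 0.85)]
pawl_tip []
stop_bar [([194, 340], 0.61)]
top [[435.9136944199311, 0.0, 258.3603533428338], [0.0, 435.9136944199311, 195.8632530075141], [0.0, 0.0, 1.0]] [-0.15252925  0.          0.          0.          0.        ] [[-0.01886691 -0.99977026  0.01017163]
 [-0.
[... 291 characters left out ...]
24], 0.87)]
rack_b_front [([216, 184], 0.94)]
mat [([190, 261], 0.69), ([133, 220], 0.69)]
guide_mouth [([223, 318], 0.57), ([128, 275], 0.33)]
guide_end [([144, 336], 0.86)]
pawl_tip [([222, 317], 0.62)]
stop_bar []
wrist [[345.1255218636691, 0.0, 256.4389470298344], [0.0, 345.1255218636691, 187.9338263803643], [0.0, 0.0, 1.0]] [-0.10519268  0.          0.          0.          0.        ] [[ 3.06677984e-01 -9.51813326e-01  7.73846709e-05]
 [-9.15142419e-01 -2.94840121e-01  2.74924820e-01]
 [-2.61654291e-01 -8.43842073e-02 -9.61465724e-01]] [-0.57412792 -0.02861947  0.39174595]
jaw_block []
jaw_head []
rack_a_front []
rack_b_front []
mat []
guide_mouth []
guide_end []
pawl_tip []
stop_bar []
```

View pics/scene0.png

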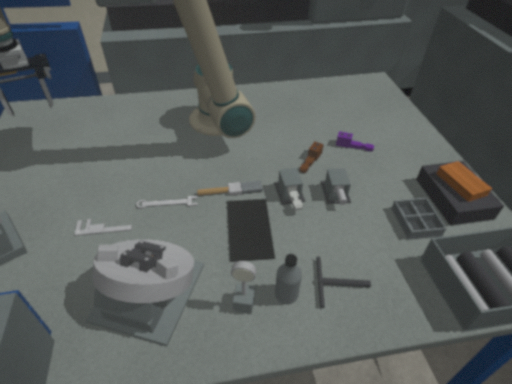

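View pics/top0.png

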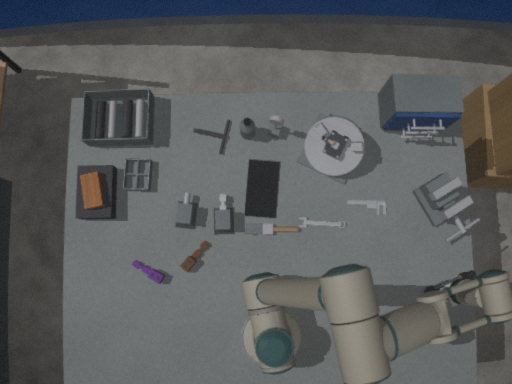

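View pics/wrist0.png

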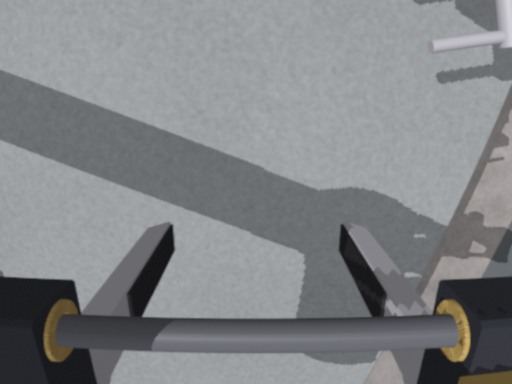

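```bash
python3 - <<'E'
import cv2,numpy as np
a=cv2.imread('pics/scene0.png')[150:230,250:370];b=cv2.imread('pics/top0.png')[170:260,160:310];c=cv2.imread('pics/top0.png')[105:190,280:390]
d=cv2.imread('pics/scene0.png')[220:330,70:210]
o=np.zeros((600,800,3),np.uint8)
for im,y,x in((a,0,0),(b,0,400),(c,300,0),(d,300,400)):
    s=min(400/im.shape[1],300/im.shape[0]);r=cv2.resize(im,None,fx=s,fy=s,interpolation=cv2.INTER_CUBIC);o[y:y+r.shape[0],x:x+r.shape[1]]=r[:300,:400]
cv2.imwrite('pics/z0.png',o)
from bench import sense;print(sense()['clock'])
E
```

```text
1.5
```

View pics/z0.png

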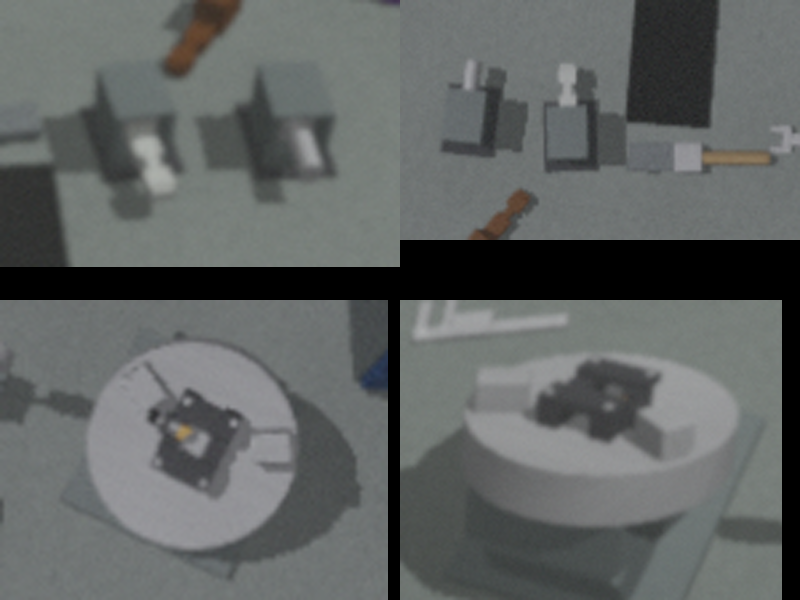

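```bash
cat > h.py <<'E'
import numpy as np,cv2
from scipy.spatial.transform import Rotation as Ro
from bench import sense, grab_frame, arm, finder
np.set_printoptions(precision=4,suppress=True)
def ray(f,rc):
    p=cv2.undistortPoints(np.array([[[rc[1],rc[0]]]],float),np.array(f['mtx']),np.array(f['distortion']))[0,0]
    R=np.array(f['R']);t=np.array(f['t']);c=-R.T@t;d=R.T@np.array([p[0],p[1],1.]);return c,d/np.linalg.norm(d)
def atz(f,rc,z):
    c,d=ray(f,rc);return c+d*(z-c[2])/d[2]
def tri(rs):
    A=np.zeros((3,3));b=np.zeros(3)
    for c,d in rs:
        P=np.eye(3)-np.outer(d,d);A+=P;b+=P@c
    X=np.linalg.solve(A,b);return X,[np.linalg.norm((np.eye(3)-np.outer(d,d))@(X-c))*1000 for c,d in rs]
def proj(f,X):
    p,_=cv2.projectPoints(np.array(X,float).reshape(-1,1,3),cv2.Rodrigues(np.array(f['R']))[0],np.array(f['t']),np.array(f['mtx']),np.array(f['distortion']));return p[:,0,::-1]
def rot():
    q=sense()['tcp_rot'];return Ro.from_quat([q[1],q[2],q[3],q[0]])
def tool(down,open_):  # tool y=down dir, z=opening dir
    y=np.array(down,float);y/=np.linalg.norm(y);z=np.array(open_,float);z-=y*(y@z);z/=np.linalg.norm(z);return Ro.from_matrix(np.c_[np.cross(y,z),y,z])
def delta(pos,R):
    s=sense();r=rot();d=r.inv().apply(np.array(pos)-s['eef_pos'])*1000;w=(r.inv()*R).as_rotvec(degrees=True)
    print('pos',s['eef_pos'],'shift mm',d,'turn',w,'clock',s['clock'],'grip',s['gripper_width'],'F',s['ft_force'],'j',s['joints']);return d,w
def best(down,o):
    a=tool(down,o);b=tool(down,-np.array(o,float));r=rot()
    return min((a,b),key=lambda R:(r.inv()*R).magnitude())
def save(f,n,box=None,s=1):
    im=f['img']
    if box: im=im[box[0]:box[1],box[2]:box[3]]
    cv2.imwrite('pics/'+n,cv2.resize(im,None,fx=s,fy=s,interpolation=cv2.INTER_CUBIC))
E
cat > b.py <<'E'
from h import *
w=grab_frame('wrist');t=grab_frame('top');s=grab_frame('scene')
import pickle;pickle.dump({k:{q:v for q,v in f.items()} for k,f in(('t',t),('s',s))},open('cams.pkl','wb'))
R=np.array(w['R']);c=-R.T@np.array(w['t']);r=rot()
print('tool axes',r.as_matrix().T);print('cam in tool',r.inv().apply(c-sense()['eef_pos']),'cam axes in tool',(r.inv().as_matrix()@R.T).T)
print('head',tri([ray(t,(200,223.5)),ray(s,(200,297.5))]))
for n,rc,z in(('head tip',(194.5,223.5),.036),('neck',(204,222.5),.036),('rackA top',(219,223),.066),('barrackB',(213,186),.066),('bar tip',(194.5,186.5),.035),('mat c',(189,262),.004),('mat tl',(161,250),.004),('mat tr',(161,280),.004),('mat bl',(216,244),.004),('mat br',(217,277),.004)):print(n,atz(t,rc,z))
print('guide cover', atz(t,(143.5,337),.15),'knob',atz(t,(136.5,324.5),.14))
print(s['img'].shape)
E
python3 b.py
```

```text
tool axes [[-0.9518 -0.3068  0.    ]
 [ 0.     -0.0002 -1.    ]
 [ 0.3068 -0.9518  0.0002]]
cam in tool [-0.0801 -0.179  -0.0009] cam axes in tool [[ 0.0001  0.0001  1.    ]
 [ 0.9615 -0.2749 -0.0001]
 [ 0.2749  0.9615 -0.0001]]
head (array([0.5112, 0.1748, 0.0381]), [np.float64(5.8603873996205715), np.float64(5.860387399620609)])
head tip [0.5306 0.1691 0.036 ]
neck [0.4949 0.1731 0.036 ]
rackA top [0.4359 0.1696 0.066 ]
barrackB [0.4601 0.3051 0.066 ]
bar tip [0.5332 0.3083 0.035 ]
mat c [0.5541 0.0239 0.004 ]
mat tl [0.6644 0.0681 0.004 ]
mat tr [ 0.6626 -0.0479  0.004 ]
mat bl [0.4517 0.0942 0.004 ]
mat br [ 0.4457 -0.0308  0.004 ]
guide cover [ 0.6906 -0.2441  0.15  ] knob [ 0.7198 -0.202   0.14  ]
(384, 512, 3)
```

```bash
python3 - <<'E'
from h import *
delta([0.46,0.172,0.28],best([0,0,-1],[0,1,0]))
E
```

```text
pos [ 0.1764 -0.5473  0.2055] shift mm [-490.5858  -74.5842 -597.6383] turn [-0.009  17.8639 -0.0006] clock 1.65 grip 0.09397667344645867 F [ 0.0541 -0.1457  0.6154] j [-1.38    0.2759  1.5049  0.      1.3607 -0.121 ]
```

Emit:
carry_out:
  targets: [1, 0, -10, 0, 0, 6, 0, 1, 0, -10, 0, 0, 6, 0, 1, 0, -10, 0, 0, 6, 0, 1, -14, -4, -36, 0, 0, 0, 1, -14, -4, -36, 0, 0, 0, 1, -14, -4, -36, 0, 0, 0, 1, -14, -4, -36, 0, 0, 0, 1, -14, -4, -36, 0, 0, 0, 1, -14, -4, -36, 0, 0, 0, 1, -14, -4, -36, 0, 0, 0, 1, -14, -4, -36, 0, 0, 0, 1, -14, -4, -36, 0, 0, 0]

```text
clock: 2.65
eef_pos: [0.3107, -0.2209, 0.2712]
tcp_rot: [0.011, -0.012, -0.706, 0.708]
ft_force: [1.5, 0.4, -0.4]
gripper_width: 0.0939
```

Emit:
carry_out:
  targets: [1, -14, -4, -36, 0, 0, 0, 1, -14, -4, -36, 0, 0, 0, 1, -14, -4, -36, 0, 0, 0, 1, -14, -4, -36, 0, 0, 0, 1, -14, -4, -36, 0, 0, 0, 1, -14, -4, -36, 0, 0, 0, 1, -14, -4, -36, 0, 0, 0, 1, -14, -4, -36, 0, 0, 0, 1, -14, -4, -36, 0, 0, 0, 1, -14, -2, -36, 0, 0, 0]

```text
clock: 3.48
eef_pos: [0.465, 0.1544, 0.3147]
tcp_rot: [0.007, -0.017, -0.705, 0.709]
ft_force: [0.9, -1.0, -0.2]
gripper_width: 0.0936
```

```bash
python3 - <<'E'
from h import *
delta([0.46,0.172,0.28],best([0,0,-1],[0,1,0]))
E
```

```text
pos [0.465  0.1544 0.3147] shift mm [  6.0477  34.575  -17.6027] turn [-0.2998 -1.94   -0.7765] clock 3.4833 grip 0.09361594584642523 F [ 0.8809 -1.013  -0.1598] j [ 0.1848  0.0943  1.4723 -0.0078  1.5627  1.7894]
```

```bash
cat > c.py <<'E'
from h import *
import sys,pickle
f=grab_frame('wrist');save(f,sys.argv[1]+'.png',s=1.5)
pickle.dump(f,open(sys.argv[1]+'.pkl','wb'))
for t in sys.argv[2:]:
    print(t,[( [round(float(v),1) for v in d['pixel']],round(d['confidence'],2)) for d in finder.look_for(t,f)][:4])
E
python3 c.py w1 jaw_block jaw_head rack_a_front
```

```text
jaw_block [([126.9, 242.7], 0.82), ([256.9, 178.6], 0.69), ([282.1, 77.1], 0.62), ([12.4, 502.8], 0.58)]
jaw_head [([260.3, 180.6], 0.79), ([282.9, 80.8], 0.72)]
rack_a_front [([175.2, 243.1], 0.67), ([57.4, 21.0], 0.21)]
```

View pics/w1.png

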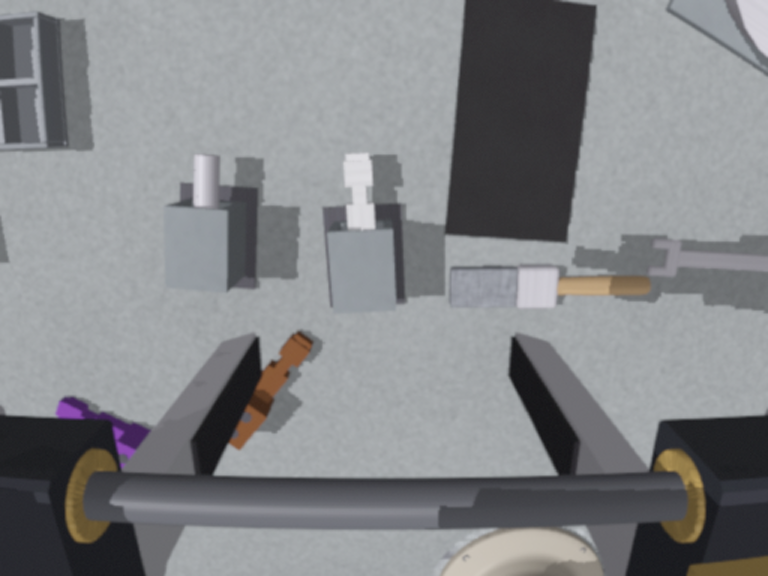

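Emit:
carry_out:
  targets: [0.6, -10, 25, -4, 0, -2, 0, 0.4, -10, 25, -4, 0, 0, 0, 0.2, -10, 25, -4, 0, 0, 0, 0.0, -10, 25, -4, 0, 0, 0, 0, 0, 0, 0, 0, 0, 0]

```text
clock: 4.1
eef_pos: [0.506, 0.1609, 0.2141]
tcp_rot: [-0.005, -0.007, -0.704, 0.71]
ft_force: [-0.4, -1.0, -0.3]
gripper_width: 0.0642
```

```bash
python3 c.py w2 jaw_block jaw_head rack_a_front; python3 - <<'E'
from h import *
import pickle
a=pickle.load(open('w1.pkl','rb'))['img'][90:165,200:280];b=pickle.load(open('w2.pkl','rb'))['img']
cv2.imwrite('pics/z1.png',cv2.resize(a,None,fx=7,fy=7,interpolation=cv2.INTER_CUBIC))
print(sense())
E
```

```text
jaw_block [([288.7, 193.7], 0.86), ([174.0, 244.4], 0.82)]
jaw_head [([294.0, 192.6], 0.88), ([177.1, 243.6], 0.56)]
rack_a_front [([229.7, 242.6], 0.67)]
{'clock': 4.3, 'joints': array([ 0.1869,  0.1909,  1.5842, -0.0121,  1.3413,  1.7624]), 'qvel': array([ 0.0087, -0.009 , -0.0113,  0.0007, -0.0055,  0.0027]), 'joint_efforts': array([ -0.131 , -34.5583, -23.4351,  -0.0684,  -0.1754,  -0.0006]), 'eef_pos': array([0.5081, 0.1621, 0.2203]), 'tcp_rot': array([-0.0088, -0.0103, -0.7046,  0.7095]), 'ft_force': array([ 0.0267,  1.0606, -0.2625]), 'torque': array([ 0.0228,  0.0179, -0.0156]), 'gripper_width': 0.0489433591349851}
```

View pics/w2.png

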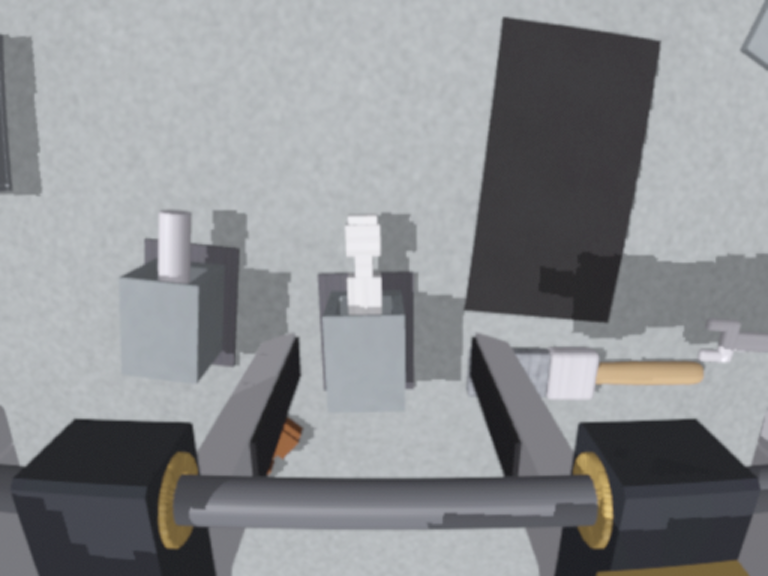

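View pics/z1.png

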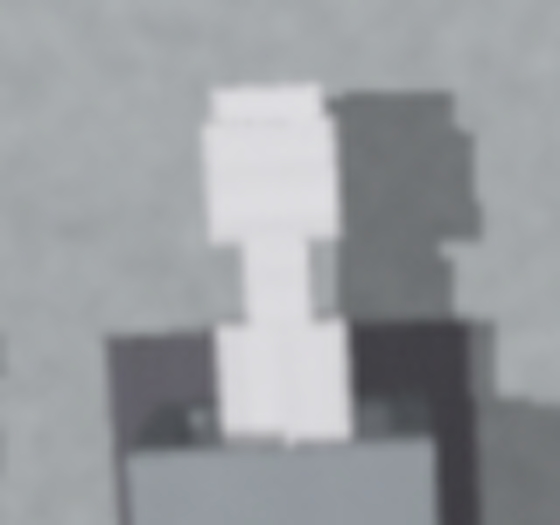

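```bash
python3 - <<'E'
from h import *
import pickle
f2=pickle.load(open('w2.pkl','rb'));b=f2['img'][135:215,200:280]
cv2.imwrite('pics/z2.png',cv2.resize(b,None,fx=7,fy=7,interpolation=cv2.INTER_CUBIC))
E
```

```text
(no output)
```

View pics/z2.png

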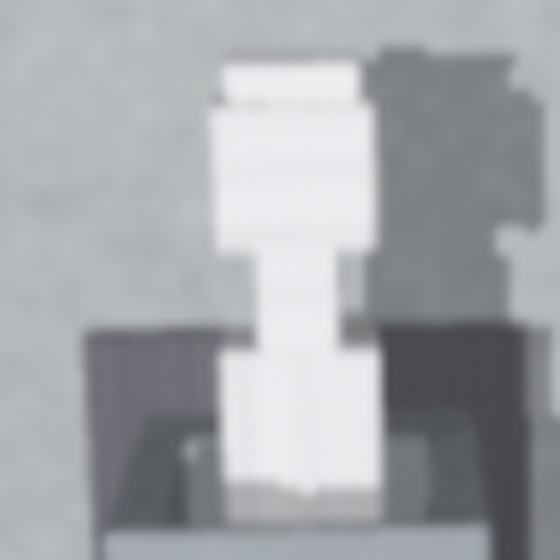

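```bash
python3 - <<'E'
from h import *
import pickle
f1=pickle.load(open('w1.pkl','rb'));f2=pickle.load(open('w2.pkl','rb'))
g=lambda r0,y,x:(r0+(y+.5)/7-.5,200+(x+.5)/7-.5)
for n,a,b in(('headfront',(122,267.5),(105,292)),('headback',(238,275),(250,297)),('root',(322,280),(348,300.5))):
    X,e=tri([ray(f1,g(90,*a)),ray(f2,g(135,*b))]);print(n,X,e,'z36:',atz(f1,g(90,*a),.036),atz(f2,g(135,*b),.036))
for n,a,b in(('hl',(122,203),(105,210)),('hr',(122,332),(105,374)),('rl',(322,215),(348,219)),('rr',(322,345),(348,382))):
    X,e=tri([ray(f1,g(90,*a)),ray(f2,g(135,*b))]);print(n,X,e)
# mat corners in w2 (1.5x)
for p in((18,503),(42,659),(321,608),(310,466)):print('mat',atz(f2,(p[0]/1.5,p[1]/1.5),.004))
E
```

```text
headfront [0.5278 0.1761 0.0319] [np.float64(0.08290922480489453), np.float64(0.08290922480493194)] z36: [0.5279 0.176  0.036 ] [0.5284 0.1759 0.036 ]
headback [0.5065 0.1755 0.0371] [np.float64(0.06097098765647964), np.float64(0.06097098765644578)] z36: [0.5064 0.1756 0.036 ] [0.5063 0.1755 0.036 ]
root [0.4904 0.1754 0.0337] [np.float64(0.13401565394102258), np.float64(0.13401565394103643)] z36: [0.4906 0.1754 0.036 ] [0.491  0.1751 0.036 ]
hl [0.5283 0.1882 0.0348] [np.float64(0.06502335445875528), np.float64(0.06502335445879137)]
hr [0.5273 0.1639 0.0294] [np.float64(0.25494207852140094), np.float64(0.25494207852139594)]
rl [0.4911 0.1876 0.0362] [np.float64(0.03216183495614173), np.float64(0.03216183495610724)]
rr [0.4897 0.1629 0.0315] [np.float64(0.2567498125797639), np.float64(0.2567498125797575)]
mat [0.6719 0.0753 0.004 ]
mat [ 0.66   -0.0426  0.004 ]
mat [ 0.4442 -0.0226  0.004 ]
mat [0.4548 0.0953 0.004 ]
```

```bash
python3 - <<'E'
from h import *
delta([0.517,0.1757,0.0095],best([0,0,-1],[-0.012,1,0]))
E
```

```text
pos [0.5081 0.1621 0.2203] shift mm [ -3.1559 210.8719 -15.1028] turn [-0.402  -0.8086 -1.5431] clock 4.3 grip 0.0489433591349851 F [ 0.0267  1.0606 -0.2625] j [ 0.1869  0.1909  1.5842 -0.0121  1.3413  1.7624]
```

Emit:
carry_out:
  targets: [0, -2, 25, -4, -0.4, -0.8, -1.5, 0, -3, 30, -4, 0, 0, 0, 0, -3, 30, -4, 0, 0, 0, 0, -1, 25, -3, 0, 0, 0, 0, 0, 15, 0, 0, 0, 0, 0, 0, 0, 0, 0, 0, 0]

```text
clock: 4.8
eef_pos: [0.5268, 0.1765, 0.1074]
tcp_rot: [0.014, 0.007, 0.709, -0.705]
ft_force: [0.2, 0.9, 0.1]
gripper_width: 0.0472
```

```bash
python3 - <<'E'
from h import *
delta([0.517,0.1757,0.0095],best([0,0,-1],[-0.012,1,0]))
E
```

```text
pos [0.5268 0.1765 0.1074] shift mm [12.694  97.6108  1.1912] turn [ 0.2803 -0.1523 -1.6688] clock 4.8 grip 0.04720739084094509 F [0.2465 0.9438 0.0819] j [ 0.1985  0.3041  1.7237 -0.0007  1.0843  1.7603]
```

Emit:
carry_out:
  targets: [0, 5, 20, 1, 0.2, 0, -1.6, 0, 4, 20, 0, 0, 0, -0.8, 0, 3, 20, 0, 0, 0, -0.8, 0, 0, 15, 0, 0, 0, -0.5, 0, 0, 0, 0, 0, 0, 0]

```text
clock: 5.22
eef_pos: [0.5225, 0.176, 0.0421]
tcp_rot: [-0.003, -0.009, 0.709, -0.705]
ft_force: [1.2, -0.5, 0.5]
gripper_width: 0.0469
```

```bash
python3 - <<'E'
from h import *
delta([0.517,0.1757,0.0095],best([0,0,-1],[-0.012,1,0]))
E
```

```text
pos [0.5225 0.176  0.0421] shift mm [ 4.994  32.6512  0.4212] turn [ 0.2841 -0.1878  0.9769] clock 5.2167 grip 0.046872992018126156 F [ 1.2157 -0.5354  0.502 ] j [0.193  0.3891 1.78   0.0095 0.9884 1.7498]
```

Emit:
carry_out:
  targets: [0, 3, 16, 0, 0.2, 0, 0.6, 0, 2, 12, 0, 0, 0, 0, 0, 0, 5, 0, 0, 0, 0, 0, 0, 0, 0, 0, 0, 0]

```text
clock: 5.55
eef_pos: [0.5235, 0.1767, 0.0152]
tcp_rot: [0.005, -0.0, 0.708, -0.706]
ft_force: [-0.2, 0.3, -0.3]
gripper_width: 0.047
```

```bash
python3 - <<'E'
from h import *
delta([0.517,0.1757,0.0095],best([0,0,-1],[-0.012,1,0]))
E
python3 c.py w3
```

```text
pos [0.5235 0.1767 0.0152] shift mm [6.5652 5.6557 0.9293] turn [ 0.2023 -0.2251 -0.411 ] clock 5.55 grip 0.04701873443638895 F [-0.1755  0.2915 -0.2888] j [0.198  0.4117 1.8275 0.0027 0.8947 1.759 ]
```

View pics/w3.png

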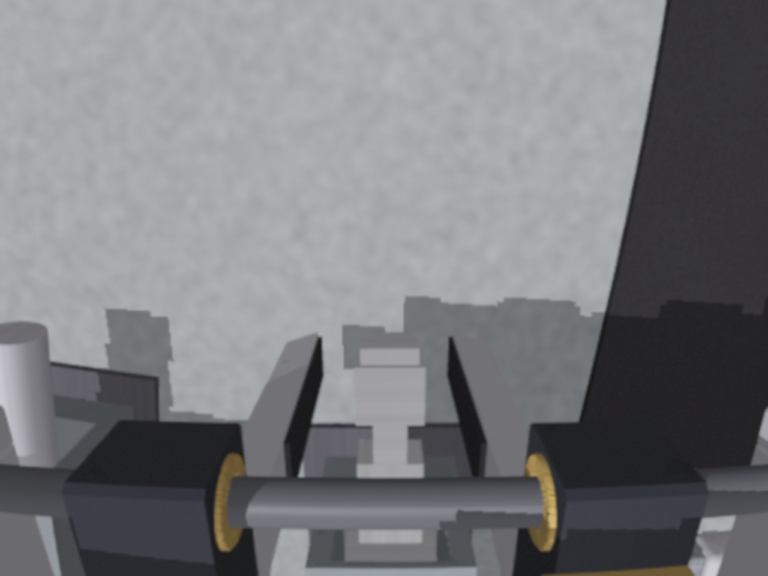

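Emit:
carry_out:
  newtons: 30
  targets: [0, 6, 4, 1, 0, 0, -0.3, 0, 2, 1, 0, 0, 0, 0, -1, 0, 0, 0, 0, 0, 0, -1, 0, 0, 0, 0, 0, 0, -1, 0, 0, 0, 0, 0, 0, -1, 0, 0, 0, 0, 0, 0]

```text
clock: 6.1
eef_pos: [0.5189, 0.1761, 0.0148]
tcp_rot: [0.007, 0.001, 0.709, -0.705]
ft_force: [0.6, -1.1, 0.2]
gripper_width: 0.0236
```

```bash
python3 - <<'E'
from h import *
delta([0.517,0.1757,0.0095],best([0,0,-1],[-0.012,1,0]))
E
```

```text
pos [0.5189 0.1761 0.0148] shift mm [1.9919 5.2331 0.446 ] turn [ 0.2973 -0.2248 -0.613 ] clock 6.1 grip 0.023626145283894135 F [ 0.5764 -1.1442  0.2425] j [0.198  0.4051 1.8414 0.004  0.8837 1.7582]
```

Emit:
carry_out:
  targets: [-1, -8, 0, 0, 0, 0, 0, -1, -8, 0, 0, 0, 0, 0, -1, -6, 0, 0, 0, 0, 0, -1, 0, 0, 0, 0, 0, 0]

```text
clock: 6.43
eef_pos: [0.5417, 0.1762, 0.0145]
tcp_rot: [0.006, -0.0, 0.709, -0.705]
ft_force: [0.0, 1.0, -0.4]
gripper_width: 0.0239
```

```bash
python3 c.py w4; python3 - <<'E'
from h import *
delta([0.517,0.1757,0.0095],best([0,0,-1],[-0.012,1,0]))
E
```

```text
pos [0.5417 0.1763 0.0146] shift mm [24.7087  4.8451  0.3723] turn [ 0.2792 -0.2138 -0.483 ] clock 6.4833 grip 0.023776077015953894 F [1.4764 0.5627 0.651 ] j [0.1902 0.4322 1.7913 0.0042 0.909  1.7502]
```

View pics/w4.png

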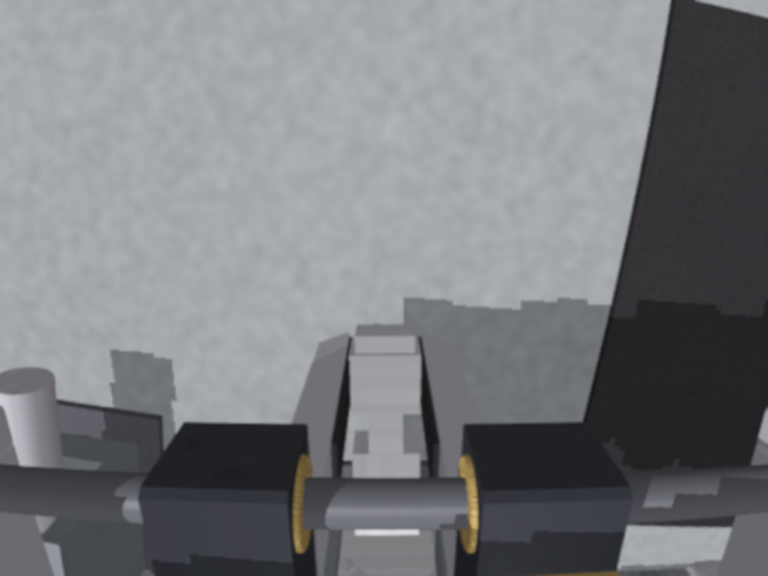

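Emit:
carry_out:
  targets: [0, 0, 0, 0, 0, 0, 0, 0, 0, 0, 0, 0, 0, 0, 0, 0, 0, 0, 0, 0, 0, 0, 0, 0, 0, 0, 0, 0, 0, 12, 2, 0, 0, 0, 0, 0, 12, 3, 0, 0, 0, 0, 0, 12, 2, 0, 0, 0, 0, 0, 9, 1, 0, 0, 0, 0, 0, 0, 0, 0, 0, 0, 0]

```text
clock: 7.23
eef_pos: [0.4965, 0.176, 0.0061]
tcp_rot: [0.007, 0.001, 0.709, -0.705]
ft_force: [-0.9, 0.8, 0.3]
gripper_width: 0.0471
```

```bash
python3 c.py w5; python3 - <<'E'
from h import *
delta([0.494,0.1757,0.0095],best([0,0,-1],[-0.012,1,0]))
E
```

```text
pos [0.4978 0.1761 0.0064] shift mm [ 3.7918 -3.1326  0.3558] turn [ 0.3197 -0.2454 -0.735 ] clock 7.2833 grip 0.046850538142328584 F [ 0.4735 -0.1711 -0.0113] j [0.206  0.3913 1.8962 0.004  0.8404 1.7664]
```

View pics/w5.png

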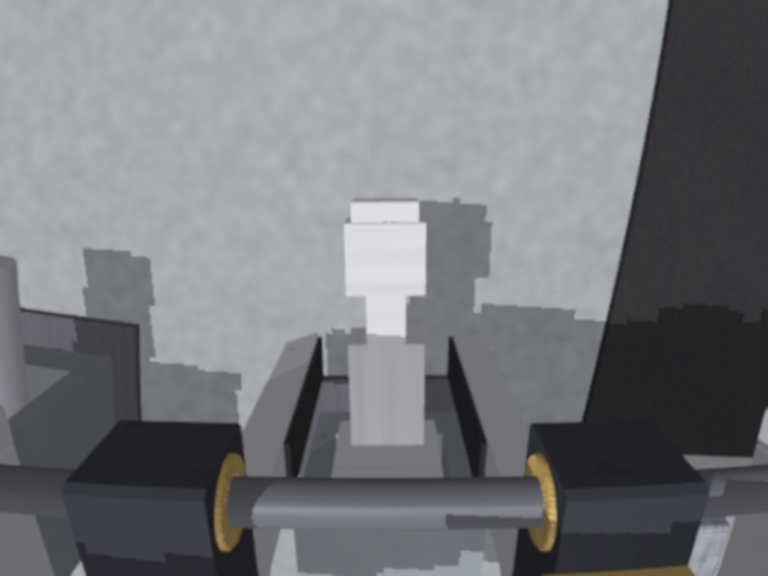

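Emit:
carry_out:
  newtons: 50
  targets: [0, 3, -9, 0, 0, 0, -0.7, 0, 1, -4, 0, 0, 0, 0, 0, 0, 0, 0, 0, 0, 0]

```text
clock: 7.53
eef_pos: [0.4956, 0.1763, 0.0203]
tcp_rot: [0.004, -0.002, 0.709, -0.705]
ft_force: [-0.3, -0.2, 0.2]
gripper_width: 0.047
```

```bash
python3 - <<'E'
from h import *
delta([0.494,0.1757,0.0165],best([0,0,-1],[-0.012,1,0]))
E
```

```text
pos [0.4956 0.1763 0.0203] shift mm [1.5729 3.7605 0.5701] turn [ 0.3408 -0.2334 -0.177 ] clock 7.5333 grip 0.04701146213121938 F [-0.2591 -0.1537  0.2178] j [0.2055 0.3747 1.8776 0.0068 0.8851 1.7641]
```

Emit:
carry_out:
  targets: [0, 1, 5, 0.5, 0, 0, 0, 0, 0, 1, 0, 0, 0, 0, -1, 0, 0, 0, 0, 0, 0, -1, 0, 0, 0, 0, 0, 0, -1, 0, 0, 0, 0, 0, 0, -1, 0, 0, 0, 0, 0, 0]

```text
clock: 8.03
eef_pos: [0.4964, 0.1757, 0.0131]
tcp_rot: [0.005, -0.001, 0.709, -0.705]
ft_force: [0.4, -0.1, -0.7]
gripper_width: 0.0235
```

Emit:
carry_out:
  targets: [-1, -12, 0, 0, 0, 0, 0, -1, -12, 0, 0, 0, 0, 0, -1, -12, 0, 0, 0, 0, 0, -1, -12, 0, 0, 0, 0, 0, -1, -12, 0, 0, 0, 0, 0, -1, 0, 0, 0, 0, 0, 0]

```text
clock: 8.53
eef_pos: [0.5568, 0.1756, 0.0111]
tcp_rot: [0.001, -0.004, 0.709, -0.705]
ft_force: [0.8, 0.6, -1.6]
gripper_width: 0.0235
```

```bash
python3 c.py w6; python3 - <<'E'
from h import *
delta([0.57,0.1757,0.0165],best([0,0,-1],[-0.012,1,0]))
E
```

```text
pos [0.555  0.1755 0.0109] shift mm [-14.9631  -5.7399  -0.0813] turn [ 0.2609 -0.2405  0.3869] clock 8.5833 grip 0.023376336830231395 F [ 0.7135 -0.8526 -2.8959] j [0.183  0.4584 1.7537 0.007  0.9354 1.7418]
```

View pics/w6.png

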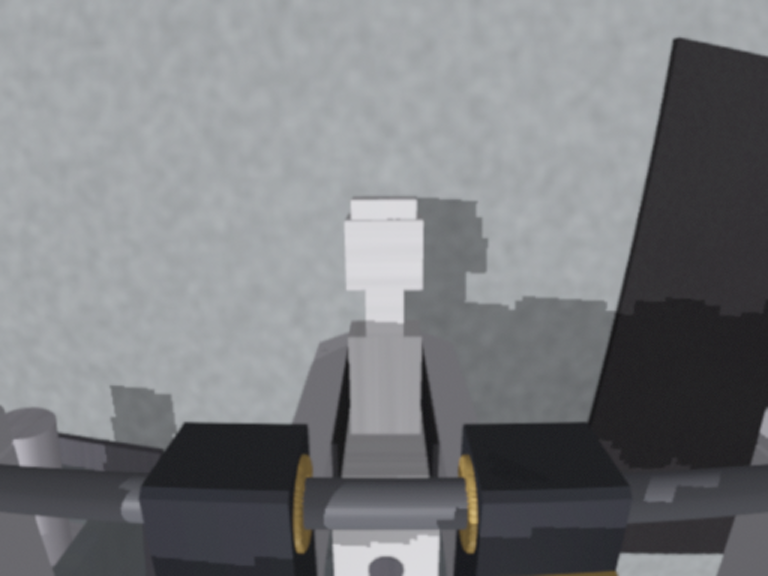

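Emit:
carry_out:
  targets: [-1, -5, -20, 0, 0, 0, 0.3, -1, -5, -20, 0, 0, 0, 0, -1, 0, -15, 0, 0, 0, 0, -1, 0, 0, 25, 0, 0, 0, -1, 0, 0, 30, 0, 0, 0, -1, 0, 0, 30, 0, 0, 0, -1, 0, 0, 30, 0, 0, 0, -1, 0, 0, 25, 0, 0, 0, -1, 0, 0, 5, 0, 0, 0, -1, 0, 0, 0, 0, 0, 0]

```text
clock: 9.42
eef_pos: [0.5617, 0.0264, 0.0631]
tcp_rot: [0.0, -0.008, 0.709, -0.706]
ft_force: [0.1, 0.9, -1.9]
gripper_width: 0.0239
```

```bash
python3 - <<'E'
from h import *
delta([0.575,0.026,0.05],best([0,0,-1],[0.0,1,0]))
f=grab_frame('scene');save(f,'s1.png',(150,300,150,350),4)
E
python3 c.py w7
```

```text
pos [0.5617 0.0264 0.0631] shift mm [-13.4134  12.9885   0.6311] turn [0.2429 0.6888 0.6322] clock 9.4167 grip 0.023910752313406326 F [ 0.1314  0.855  -1.8991] j [-0.079   0.378   1.7336  0.0038  1.0413  1.4778]
```

View pics/s1.png

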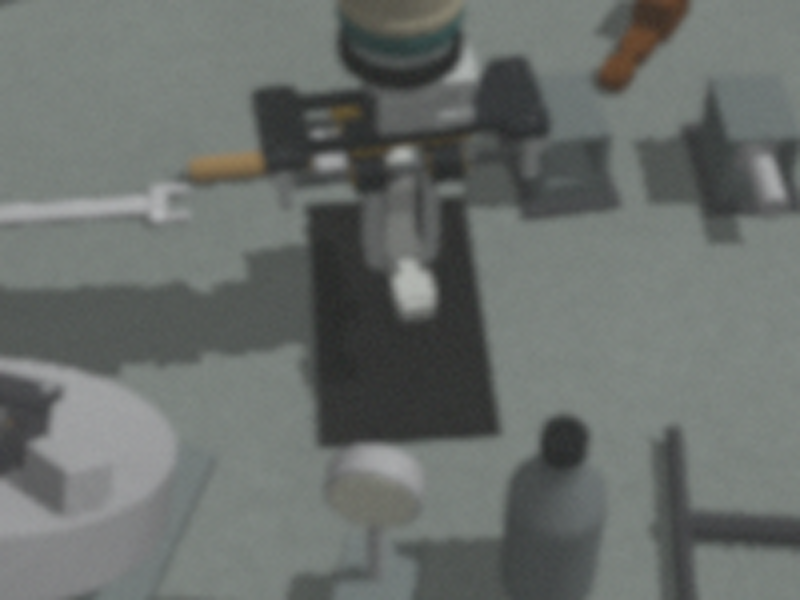

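View pics/w7.png

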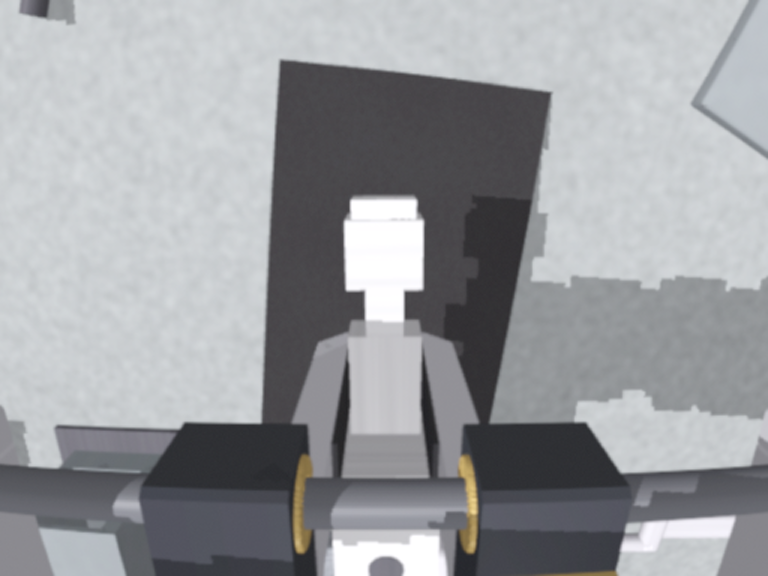

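Emit:
carry_out:
  targets: [-1, -8, 15, 0, 0, 0.6, 0.5, -1, -8, 15, 0, 0, 0, 0, -1, 0, 10, 0, 0, 0, 0, -1, 0, 6, 0, 0, 0, 0, -1, 0, 0, 0, 0, 0, 0]

```text
clock: 9.93
eef_pos: [0.5775, 0.0352, 0.0158]
tcp_rot: [0.002, -0.003, 0.71, -0.704]
ft_force: [-0.2, 0.8, -2.2]
gripper_width: 0.0233
```

```bash
python3 - <<'E'
from h import *
delta([0.575,0.026,0.006],best([0,0,-1],[0.0,1,0]))
E
```

```text
pos [0.5775 0.0352 0.0158] shift mm [2.6045 9.6971 9.2877] turn [0.4427 0.468  0.0665] clock 9.9333 grip 0.023328699105858844 F [-0.1638  0.7564 -2.2382] j [-0.0645  0.4464  1.7604  0.0095  0.9365  1.4925]
```

Emit:
carry_out:
  targets: [-1, 0, 6, 5, 0.4, 0.4, 0, -1, 0, 4, 3, 0, 0, 0, -1, 0, 0, 0, 0, 0, 0]

```text
clock: 10.18
eef_pos: [0.5766, 0.0285, 0.0051]
tcp_rot: [0.0, -0.002, 0.707, -0.707]
ft_force: [-0.4, -0.8, -2.1]
gripper_width: 0.0237
```

```bash
python3 - <<'E'
from h import *
delta([0.575,0.026,0.006],best([0,0,-1],[0.0,1,0]))
E
```

```text
pos [0.5766 0.0285 0.0051] shift mm [ 1.6203 -0.906   2.4769] turn [0.0163 0.1896 0.1285] clock 10.1833 grip 0.023708932139399744 F [-0.3572 -0.7755 -2.0904] j [-0.0712  0.4583  1.7732  0.0002  0.9124  1.4962]
```

Just above the mat; release, then rise and look.

Emit:
carry_out:
  targets: [0.2, 0, 0, 0, 0, 0, 0, 0.2, 0, 0, 0, 0, 0, 0, 0.2, 0, 0, 0, 0, 0, 0, 0.2, 0, 0, 0, 0, 0, 0, 0.2, 0, 0, 0, 0, 0, 0, 0.2, 0, 0, 0, 0, 0, 0]

```text
clock: 10.68
eef_pos: [0.5788, 0.0278, 0.0082]
tcp_rot: [-0.002, -0.001, -0.707, 0.707]
ft_force: [0.0, -0.4, 0.1]
gripper_width: 0.0558
```

Emit:
carry_out:
  targets: [0.2, 0, -25, 0, 0, 0, 0, 0.2, 0, -30, 0, 0, 0, 0, 0.2, 5, -35, 0, 0, 0, 0, 0.2, 5, -35, 0, 0, 0, 0, 0.2, 0, 0, 0, 0, 0, 0]

```text
clock: 11.1
eef_pos: [0.5668, 0.0276, 0.1364]
tcp_rot: [-0.0, -0.001, 0.707, -0.707]
ft_force: [2.0, 0.3, -0.2]
gripper_width: 0.0562
```

```bash
python3 c.py w8 jaw_block jaw_head; python3 - <<'E'
from h import *
import pickle
f=grab_frame('top');save(f,'t1.png',(130,250,180,340),5);pickle.dump(f,open('t1.pkl','wb'))
print(sense()['eef_pos'],rot().as_matrix().T)
E
```

```text
jaw_block [([193.9, 259.6], 0.7)]
jaw_head [([194.4, 257.1], 0.64)]
[0.5622 0.0279 0.1286] [[-0.9999 -0.0016  0.0161]
 [-0.0161  0.0015 -0.9999]
 [ 0.0016 -1.     -0.0015]]
```

View pics/w8.png

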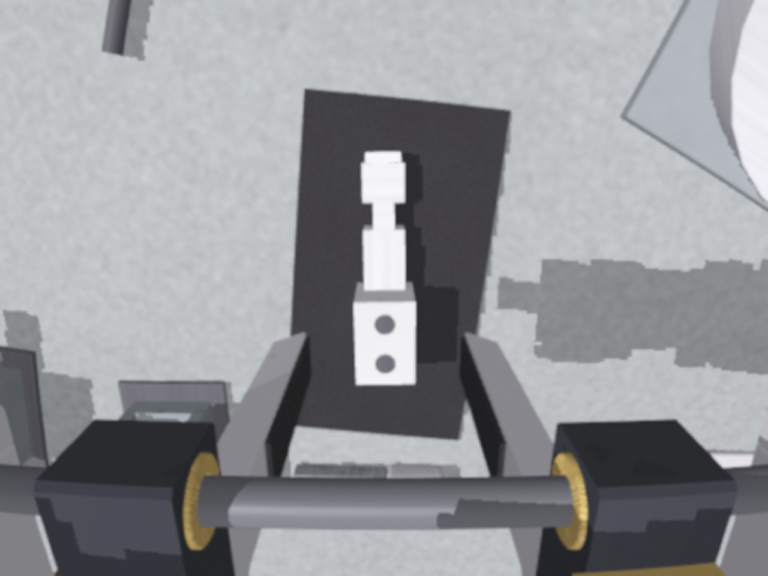

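```bash
python3 - <<'E'
from h import *
import pickle
f=pickle.load(open('w8.pkl','rb'));g=lambda y,x:((y+.5)/1.5-.5,(x+.5)/1.5-.5)
for n,p,z in(('shTopL',(299,354),.044),('shTopR',(298,415),.044),('rearL',(384.5,356),.044),('rearR',(384,416),.044),('headfL',(164,361),.02),('headfR',(164,405),.02),('headbL',(202,361),.02),('headbR',(203,406),.02),('rootL',(228,363),.02),('rootR',(228,405),.02)):print(n,atz(f,g(*p),z))
delta([0.60,-0.2,0.32],best([0,0,-1],[0.0,1,0]))
E
```

```text
shTopL [0.5591 0.0456 0.044 ]
shTopR [0.5598 0.012  0.044 ]
rearL [0.5069 0.0453 0.044 ]
rearR [0.5073 0.0104 0.044 ]
headfL [0.6307 0.0421 0.02  ]
headfR [0.6308 0.0174 0.02  ]
headbL [0.6094 0.0423 0.02  ]
headbR [0.6089 0.0166 0.02  ]
rootL [0.5944 0.0413 0.02  ]
rootR [0.5944 0.017  0.02  ]
pos [0.5622 0.0279 0.1286] shift mm [ -34.383  -192.3497  227.6955] turn [0.0851 0.0922 0.921 ] clock 11.3 grip 0.05641479227592955 F [-0.8787  0.3076 -0.3087] j [-0.0742  0.3201  1.6398  0.0003  1.1978  1.4949]
```

View pics/t1.png

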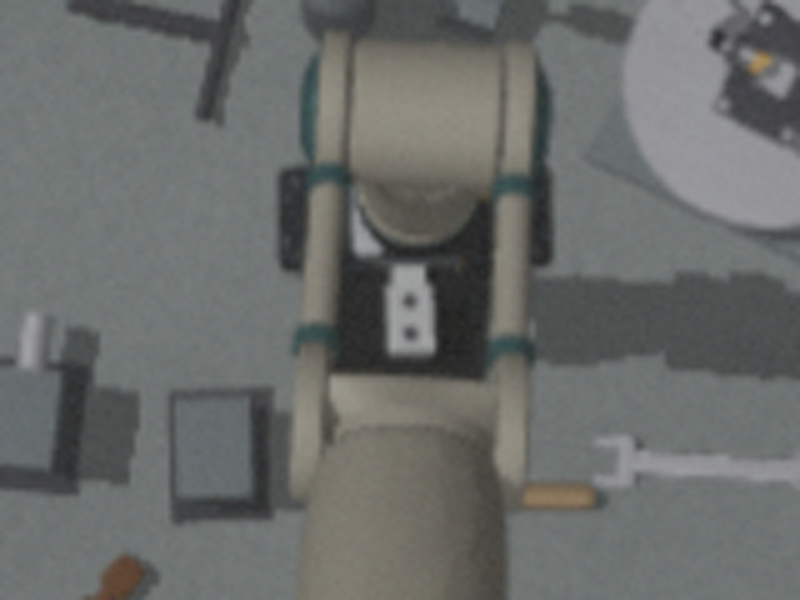

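Emit:
carry_out:
  targets: [0.2, -5, -32, 10, 0, 0, 0.9, 0.2, -5, -32, 20, 0, 0, 0, 0.2, -5, -28, 30, 0, 0, 0, 0.2, -5, -28, 30, 0, 0, 0, 0.2, -5, -28, 35, 0, 0, 0, 0.2, -5, -20, 35, 0, 0, 0, 0.2, 0, -15, 35, 0, 0, 0, 0.2, 0, 0, 30, 0, 0, 0, 0.2, 0, 0, 0, 0, 0, 0, 0.2, 0, 0, 0, 0, 0, 0]

```text
clock: 12.13
eef_pos: [0.589, -0.2037, 0.2908]
tcp_rot: [-0.013, -0.017, 0.711, -0.703]
ft_force: [0.3, 1.4, -0.6]
gripper_width: 0.0561
```

```bash
python3 c.py w9 guide_mouth guide_end pawl_tip; python3 - <<'E'
from h import *
print(sense()['eef_pos'],rot().as_matrix().T)
E
```

```text
guide_mouth [([59.5, 305.1], 0.76)]
guide_end [([61.4, 300.3], 0.87), ([35.1, 267.8], 0.6)]
pawl_tip [([36.4, 271.6], 0.76)]
[ 0.5888 -0.2011  0.2914] [[-0.9991 -0.0092  0.0424]
 [-0.0425  0.0107 -0.999 ]
 [ 0.0088 -0.9999 -0.0111]]
```

View pics/w9.png

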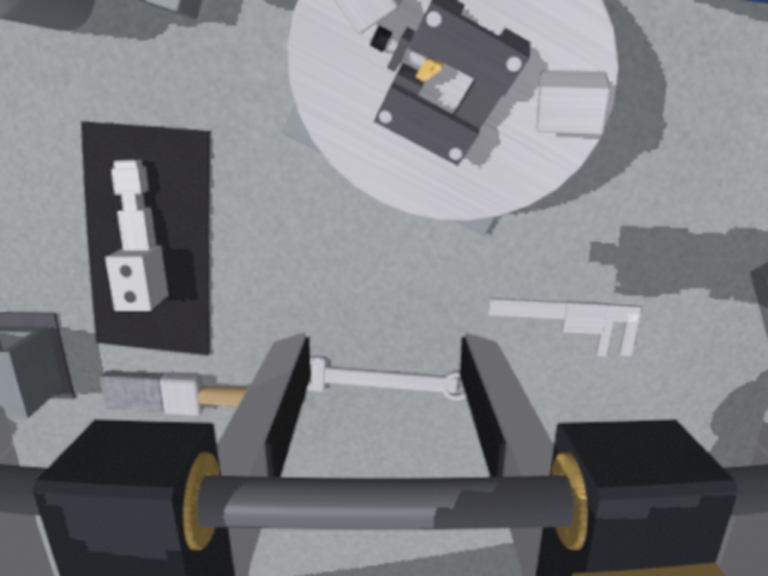

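Emit:
carry_out:
  targets: [0.2, -25, -5, 5, 0, 0, 1.5, 0.2, -25, -5, 10, 0, 0, 0.8, 0.2, -15, 0, 15, 0, 0, 0, 0.2, 0, 0, 10, 0, 0, 0, 0.2, 0, 0, 0, 0, 0, 0, 0.2, 0, 0, 0, 0, 0, 0]

```text
clock: 12.83
eef_pos: [0.6551, -0.2309, 0.298]
tcp_rot: [0.005, -0.01, 0.713, -0.701]
ft_force: [0.1, -0.0, 0.9]
gripper_width: 0.0564
```

```bash
python3 c.py w10 guide_mouth guide_end pawl_tip; python3 - <<'E'
from h import *
import pickle
print(sense()['eef_pos'],rot().as_matrix().T)
f=pickle.load(open('w9.pkl','rb'));save(f,'z9.png',(0,120,235,375),5.5)
f=pickle.load(open('w10.pkl','rb'));save(f,'z10.png',(20,150,200,345),5.4)
E
```

```text
guide_mouth [([107.9, 279.0], 0.7), ([218.8, 82.2], 0.29)]
guide_end [([108.2, 276.0], 0.87), ([215.9, 81.5], 0.17)]
pawl_tip [([107.6, 237.3], 0.92)]
[ 0.6548 -0.2312  0.2989] [[-0.9998 -0.0202  0.0051]
 [-0.0054  0.0156 -0.9999]
 [ 0.0201 -0.9997 -0.0157]]
```

View pics/w10.png

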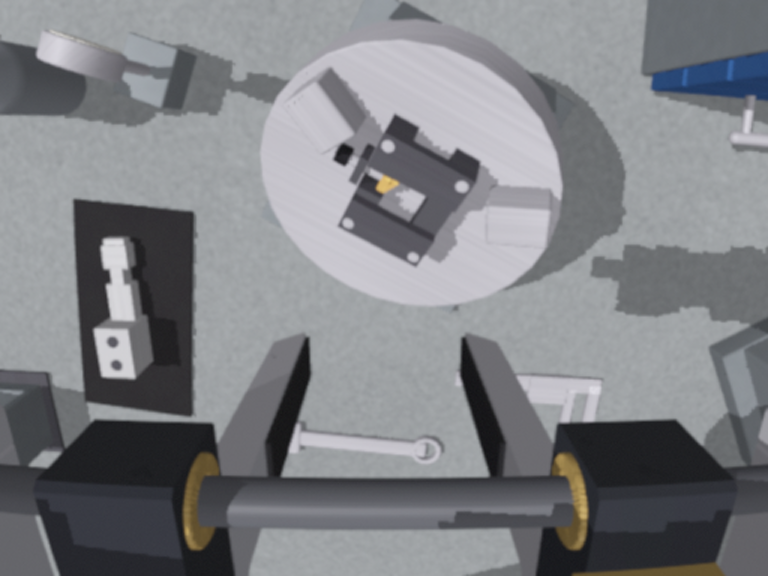

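View pics/z9.png

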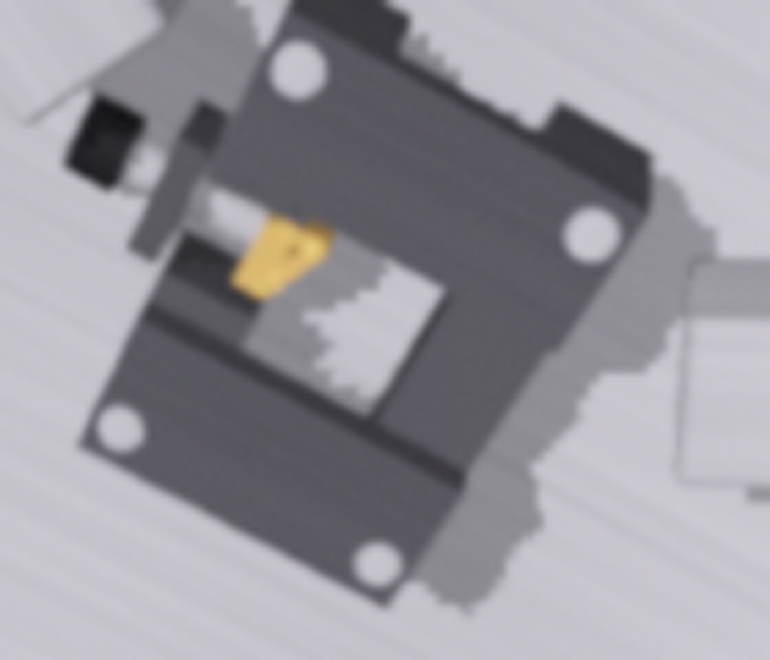

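View pics/z10.png

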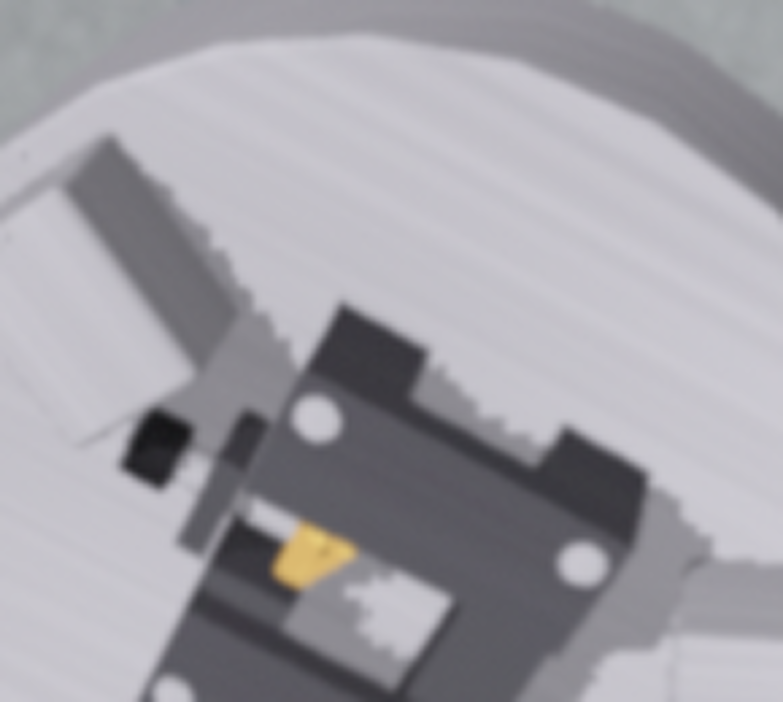

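```bash
cat > fit.py <<'E'
from h import *
import pickle
from scipy.optimize import least_squares
f9=pickle.load(open('w9.pkl','rb'));f10=pickle.load(open('w10.pkl','rb'))
q=lambda r0,c0,s,y,x:(r0+(y+.5)/s-.5,c0+(x+.5)/s-.5)
a=lambda x,y:q(0,235,5.5,y,x);b=lambda x,y:q(20,200,5.4,y,x);c=lambda x,y:q(0,0,1.5,y,x)
O=[(f9,a(80,445),(0,32,27)),(f9,a(388,605),(0,-32,27)),(f9,a(460,487),(28,-32,27)),(f9,a(145,318),(28,32,27)),(f9,a(643,210),(85,-32,27)),(f9,a(285,12),(85,32,27)),
(f10,b(305,375),(85,32,27)),(f10,b(632,547),(85,-32,27)),(f10,b(342,303),(85,32,0)),(f10,c(338,224),(0,32,27)),(f10,c(417,265),(0,-32,27)),(f10,b(195,605),(28,32,27))]
def fr(p):
    psi,t=p[3],p[4];h=np.array([np.cos(psi),np.sin(psi),0]);k=np.array([0,0,1.])
    x=np.cos(t)*h+np.sin(t)*k;z=-np.sin(t)*h+np.cos(t)*k;return np.array(p[:3]),np.c_[x,np.cross(z,x),z]
def res(p):
    o,M=fr(p);return np.concatenate([proj(f,o+M@(np.array(g)/1000))[0]-np.array(rc) for f,rc,g in O])
for free in(1,0):
    if free: r=least_squares(res,[.66,-.22,.09,-.5,.52],loss='soft_l1')
    else:
        r=least_squares(lambda p:res([*p,np.pi/6]),[.66,-.22,.09,-.5],loss='soft_l1')
    print(r.x,np.degrees(r.x[3:]));print(r.fun.reshape(-1,2))
E
python3 fit.py
```

```text
[ 0.6686 -0.2279  0.0843 -0.4591  0.5355] [-26.3053  30.682 ]
[[ 0.0223  0.1003]
 [-0.0436  0.1211]
 [ 0.5691  0.7597]
 [ 0.1018 -0.9282]
 [ 1.0329  0.3733]
 [ 0.5748 -0.1908]
 [-1.2241 -0.0493]
 [-0.3093  0.1904]
 [-0.744   0.0665]
 [ 0.3505  0.4627]
 [-0.3602 -0.168 ]
 [-0.2464 -1.1862]]
[ 0.6682 -0.2277  0.0839 -0.4591] [-26.3056]
[[ 0.201   0.0433]
 [ 0.1091  0.0217]
 [ 0.577   0.6804]
 [ 0.1585 -0.9173]
 [ 0.8257  0.2548]
 [ 0.4903 -0.0855]
 [-1.5318  0.1552]
 [-0.7135  0.2004]
 [-0.7282  0.1054]
 [ 0.4741  0.4262]
 [-0.258  -0.242 ]
 [-0.2817 -1.1366]]
```

```bash
python3 - <<'E'
from h import *
import pickle
d=pickle.load(open('cams.pkl','rb'));save(d['t'],'zt.png',(115,180,300,375),8);save(d['s'],'zs.png',(225,315,80,205),6)
E
```

```text
(no output)
```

View pics/zt.png

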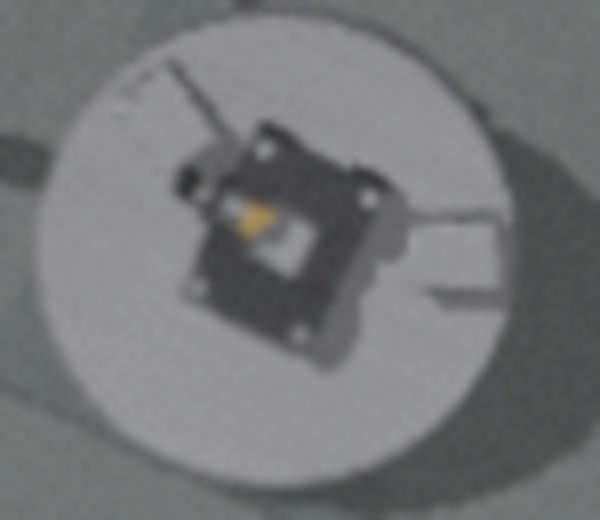

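View pics/zs.png

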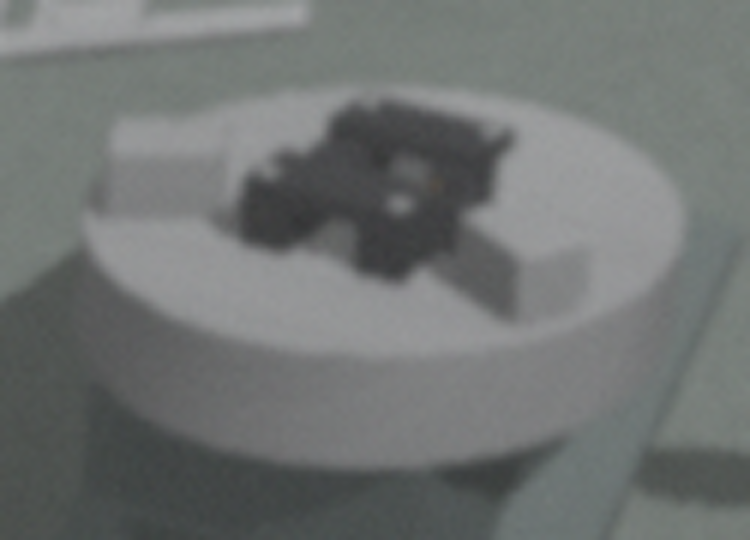

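```bash
cat > fit2.py <<'E'
import io,contextlib
with contextlib.redirect_stdout(io.StringIO()):
    from fit import *
d=pickle.load(open('cams.pkl','rb'))
th=np.linspace(0,2*np.pi,361)
C=np.c_[30+110*np.cos(th),110*np.sin(th),0*th]/1000
q=lambda r0,c0,s,y,x:np.array((r0+(y+.5)/s-.5,c0+(x+.5)/s-.5))
E=[('t',q(115,300,8,12,38),q(115,300,8,487,513)),('s',q(225,80,6,85,82),q(225,80,6,355,685))]
P=[('t',q(115,300,8,285,185),(0,32,27)),('t',q(115,300,8,362,312),(0,-32,27)),('s',q(225,80,6,280,400),(85,32,0))]
def res2(p):
    o,M=fr(p);r=[]
    for k,lo,hi in E:
        g=proj(d[k],o+C@M.T);r+=[g.min(0)-lo,g.max(0)-hi]
    for k,rc,g in P[:2]: r.append(proj(d[k],o+M@(np.array(g)/1000))[0]-rc)
    return np.concatenate(r)
def full(p): return np.r_[res(p),res2(p)]
for nm,fn in(('ext only',lambda p:res2([*p[:4],np.pi/6])),('all',lambda p:full([*p[:4],np.pi/6])),('all z90',lambda p:full([p[0],p[1],.09,p[3],np.pi/6])),('wrist z90',lambda p:res([p[0],p[1],.09,p[3],np.pi/6]))):
    r=least_squares(fn,[.667,-.228,.087,-.46],loss='soft_l1');print(nm,r.x,np.degrees(r.x[3]),'rms',np.sqrt((r.fun**2).mean()));
    if nm!='ext only': print(np.round(r.fun[-12:].reshape(-1,2),1).tolist())
E
python3 fit2.py
```

```text
ext only [ 0.6692 -0.2275  0.0889 -0.4626] -26.50686974075083 rms 0.8268193499590187
all [ 0.6682 -0.2277  0.0853 -0.4592] -26.309614469445002 rms 0.7300442419091524
[[1.0, -0.9], [0.1, -0.3], [0.7, -0.7], [0.4, -0.5], [1.8, -1.4], [-0.4, -1.3]]
all z90 [ 0.6683 -0.2274  0.9338 -0.4598] -26.347431740365973 rms 0.9192038610212162
[[0.5, -0.8], [-0.2, -0.0], [-0.4, -1.2], [-0.8, -0.6], [1.5, -1.2], [-0.7, -1.1]]
wrist z90 [ 0.6683 -0.2274  0.087  -0.4598] -26.345122577102895 rms 0.9384435743440427
[[-1.6, -0.2], [-0.1, 0.9], [-1.0, -0.1], [1.4, -0.4], [1.1, -0.3], [0.4, -1.9]]
```

Emit:
carry_out:
  targets: [0.2, 20, 0, -20, 0, 0, 0, 0.2, 20, 0, -35, 0, 0, 0, 0.2, 18, 20, -35, 0, 0, 0, 0.2, 18, 30, -35, 0, 0, 0, 0.2, 15, 30, -35, 0, 0, 0, 0.2, 15, 30, -35, 0, 0, 0, 0.2, 10, 30, -35, 0, 0, 0, 0.2, 0, 20, -25, 0, 0, 0, 0.2, 0, 0, 0, 0, 0, 0]

```text
clock: 13.78
eef_pos: [0.5334, 0.01, 0.1568]
tcp_rot: [0.006, -0.004, 0.711, -0.703]
ft_force: [0.4, -0.5, -1.3]
gripper_width: 0.0564
```

```bash
python3 - <<'E'
from h import *
delta([0.533,0.0285,0.012],best([0,0,-1],[-0.015,1,0]))
E
```

```text
pos [0.5334 0.01   0.1568] shift mm [  0.5953 145.0275 -16.7096] turn [ 0.7115 -0.0372 -0.2014] clock 13.7833 grip 0.05637594787448145 F [ 0.4411 -0.4686 -1.3138] j [-0.1212  0.2445  1.6751  0.0136  1.2203  1.4306]
```

Emit:
carry_out:
  targets: [0.2, 0, 25, -6, 0.7, 0, -0.2, 0.2, 0, 30, -6, 0, 0, -0.8, 0.2, 0, 25, -4, 0, 0, -0.5, 0.2, 0, 10, 0, 0, 0, 0, 0.2, 0, 0, 0, 0, 0, 0]

```text
clock: 14.2
eef_pos: [0.5334, 0.0274, 0.0691]
tcp_rot: [-0.002, 0.012, -0.706, 0.708]
ft_force: [-1.2, 0.4, -0.1]
gripper_width: 0.0564
```

```bash
python3 - <<'E'
from h import *
delta([0.533,0.0285,0.012],best([0,0,-1],[-0.015,1,0]))
E
```

```text
pos [0.5334 0.0274 0.0691] shift mm [-0.3858 57.1035 -1.3234] turn [-0.1954  0.2756  0.8004] clock 14.2 grip 0.05640728950781375 F [-1.2259  0.4464 -0.1237] j [-0.0756  0.3364  1.7849 -0.0055  1.0338  1.4783]
```

Emit:
carry_out:
  targets: [0.2, 0, 20, -1, 0, 0, 0.5, 0.2, 0, 18, 0, 0, 0, 0, 0.2, 0, 10, 0, 0, 0, 0, 0.2, 0, 3, 0, 0, 0, 0, 0.2, 0, 0, 0, 0, 0, 0]

```text
clock: 14.62
eef_pos: [0.538, 0.0255, 0.0225]
tcp_rot: [-0.009, 0.005, -0.705, 0.709]
ft_force: [0.8, -0.5, -0.1]
gripper_width: 0.0562
```

```bash
python3 - <<'E'
from h import *
delta([0.533,0.0285,0.012],best([0,0,-1],[-0.015,1,0]))
E
python3 c.py w11
```

```text
pos [0.538  0.0255 0.0225] shift mm [ 5.0337 10.4067 -3.1371] turn [-0.323   0.2233 -0.3448] clock 14.6167 grip 0.056233360093134344 F [ 0.7964 -0.5305 -0.0595] j [-0.0781  0.3868  1.8484 -0.0064  0.8999  1.4778]
```

View pics/w11.png

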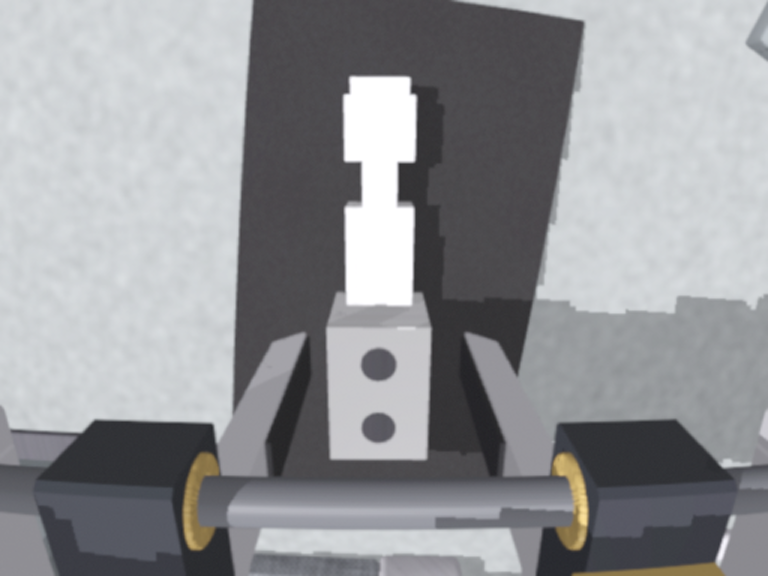

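Emit:
carry_out:
  newtons: 60
  targets: [0.2, 4, 7, -3, 0, 0, -0.3, 0.2, 1, 4, 0, 0, 0, 0, 0.2, 0, 1, 0, 0, 0, 0, -1, 0, 0, 0, 0, 0, 0, -1, 0, 0, 0, 0, 0, 0, -1, 0, 0, 0, 0, 0, 0, -1, 0, 0, 0, 0, 0, 0]

```text
clock: 15.25
eef_pos: [0.536, 0.0281, 0.0135]
tcp_rot: [-0.01, 0.004, -0.705, 0.709]
ft_force: [0.3, 1.1, -2.2]
gripper_width: 0.034
```

```bash
python3 - <<'E'
from h import *
delta([0.533,0.0285,0.012],best([0,0,-1],[-0.015,1,0]))
print(rot().as_matrix().T)
E
python3 c.py w12
```

```text
pos [0.536  0.0281 0.0135] shift mm [ 2.9733  1.4745 -0.4842] turn [-0.3863  0.2255 -0.474 ] clock 15.25 grip 0.03401791749691141 F [ 0.29    1.0714 -2.2251] j [-0.0729  0.3949  1.8644 -0.0078  0.8734  1.4839]
[[-0.9998 -0.019  -0.0083]
 [ 0.0084 -0.0066 -0.9999]
 [ 0.0189 -0.9998  0.0068]]
```

View pics/w12.png

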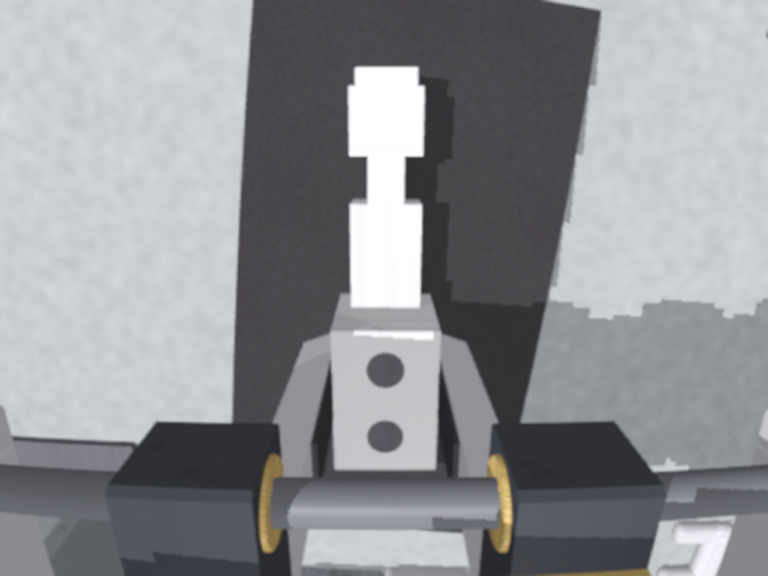

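```bash
python3 - <<'E'
from h import *
import pickle
f=pickle.load(open('w12.pkl','rb'));g=lambda y,x:((y+.5)/1.5-.5,(x+.5)/1.5-.5)
for n,p,z,off in(('shTop',(332,385.5),.044,0),('rear',(469,385),.044,-.05),('headf',(86,386.5),.02,.074),('headb',(156,386.5),.02,.052),('root',(202,386),.02,.036)):
    X=atz(f,g(*p),z);print(n,X,'shoulder x',X[0]-off)
f=pickle.load(open('w11.pkl','rb'))
for n,p,z,off in(('shTop',(327,379),.044,0),('rear',(459,378),.044,-.05),('headf',(94,380),.02,.074),('headb',(161,380),.02,.052),('root',(206,380),.02,.036)):
    X=atz(f,g(*p),z);print(n,X,'shoulder x',X[0]-off)
E
```

```text
shTop [0.5571 0.0293 0.044 ] shoulder x 0.5570841060767583
rear [0.5075 0.0286 0.044 ] shoulder x 0.5575369238460077
headf [0.6312 0.0302 0.02  ] shoulder x 0.5572221565732575
headb [0.6092 0.0298 0.02  ] shoulder x 0.5571821443250481
root [0.5941 0.0297 0.02  ] shoulder x 0.5581074882688978
shTop [0.5575 0.0288 0.044 ] shoulder x 0.5574942515210445
rear [0.5074 0.0284 0.044 ] shoulder x 0.5573958512177459
headf [0.6315 0.0298 0.02  ] shoulder x 0.5574985862085278
headb [0.6093 0.0294 0.02  ] shoulder x 0.557251436636716
root [0.5937 0.0291 0.02  ] shoulder x 0.5577020850396874
```

```bash
cat > g.py <<'E'
from h import *
import sys,json,os
O=np.array([.6685,-.2275,.0893]);psi=np.radians(-26.4);t=np.pi/6
H=np.array([np.cos(psi),np.sin(psi),0]);K=np.array([0,0,1.])
gx=np.cos(t)*H+np.sin(t)*K;gz=-np.sin(t)*H+np.cos(t)*K;G=np.c_[gx,np.cross(gz,gx),gz]
# jaw in tool at grasp
Rt=Ro.from_matrix(np.array(json.load(open('grasp.json'))['R']));pt=np.array(json.load(open('grasp.json'))['p'])
Rj=Ro.from_euler('z',0.9,degrees=True);sh=np.array([.5574,.0290,.004])
Rjt=Rt.inv()*Rj;pjt=Rt.inv().apply(sh-pt)
def goal(x,y,z,p=0):
    R=Ro.from_matrix(G)*Ro.from_euler('y',p,degrees=True)*Rjt.inv();return O+G@(np.array([x,y,z])/1000)-R.apply(pjt),R
def now():
    r=rot();p=sense()['eef_pos'];s=p+r.apply(pjt);J=(r*Rjt).as_matrix()
    e=(Ro.from_matrix(G).inv()*(r*Rjt)).as_rotvec(degrees=True)
    print('shoulder in guide mm',G.T@(s-O)*1000,'tilt err deg',e,'F guide',G.T@sense()['ft_force'])
if __name__=='__main__':
    now();a=[float(v) for v in sys.argv[1:4]];P,R=goal(*a);print('goal',P);delta(P,R)
    # shift expressed in goal-orientation axes
    print('shift in goal tool axes',R.inv().apply(P-sense()['eef_pos'])*1000)
E
python3 - <<'E'
from h import *
import json
json.dump({'R':rot().as_matrix().tolist(),'p':list(map(float,sense()['eef_pos']))},open('grasp.json','w'))
E
python3 g.py -120 0 50
```

```text
shoulder in guide mm [-227.6006  180.3511   32.9093] tilt err deg [ 7.1459 29.4251 26.6687] F guide [ 0.7606 -1.1968  0.8377]
goal [ 0.5319 -0.1604  0.0701]
pos [0.536  0.0281 0.0135] shift mm [  7.1951 -55.3929 188.6767] turn [ 7.4603 26.8064 29.2212] clock 15.3 grip 0.03341186691868789 F [-0.3173 -1.1786  1.1058] j [-0.073   0.3949  1.8645 -0.0078  0.8734  1.4839]
shift in goal tool axes [-97.196   -7.0135 170.9467]
```

Emit:
carry_out:
  targets: [-1, 0, -25, 0, 0, 0, 0, -1, 0, -30, 0, 0, 0, 0, -1, 0, -25, 5, 0, 0, 0, -1, 0, -10, 15, 1.2, 4.4, 4.8, -1, 0, 0, 15, 1.2, 4.4, 4.8, -1, 0, 0, 15, 1.2, 4.4, 4.8, -1, 0, 0, 15, 1.2, 4.4, 4.8, -1, 0, 0, 15, 1.2, 4.4, 4.8, -1, 0, 0, 0, 1.2, 4.4, 4.8, -1, 0, 0, 0, 0, 0, 0]

```text
clock: 16.13
eef_pos: [0.5192, -0.0548, 0.1053]
tcp_rot: [-0.017, -0.315, -0.626, 0.713]
ft_force: [-0.4, 1.6, -2.6]
gripper_width: 0.0336
```

```bash
python3 g.py -120 0 30
```

```text
shoulder in guide mm [-153.306    89.3717  108.7739] tilt err deg [-0.0311  2.338   1.2396] F guide [-2.2136  1.2498 -1.7259]
goal [ 0.5408 -0.1648  0.0528]
pos [ 0.5192 -0.0548  0.1053] shift mm [-33.2395  79.2027  89.1763] turn [-0.0134  1.2555  2.3296] clock 16.1333 grip 0.0335819906440211 F [-0.3885  1.5882 -2.6015] j [-0.1124  0.1     2.1582 -0.3963  0.4507  2.2165]
shift in goal tool axes [-31.9388  80.5072  88.4807]
```

Emit:
carry_out:
  targets: [-1, -6, 8, 20, 0, 1.2, 2.3, -1, -8, 10, 22, 0, 0, 0.5, -1, -8, 12, 20, 0, 0, 0, -1, -5, 12, 14, 0, 0, 0, -1, 0, 10, 6, 0, 0, 0, -1, 0, 0, 0, 0, 0, 0]

```text
clock: 16.63
eef_pos: [0.5275, -0.153, 0.0733]
tcp_rot: [-0.031, -0.331, -0.619, 0.712]
ft_force: [0.4, 0.3, -2.4]
gripper_width: 0.0333
```

```bash
python3 g.py -110 0 15
```

```text
shoulder in guide mm [-124.5434    4.9558   56.4286] tilt err deg [ 0.0518 -0.1218  0.885 ] F guide [-0.9669  0.489  -2.1781]
goal [ 0.5553 -0.172   0.0448]
pos [ 0.5275 -0.153   0.0733] shift mm [-14.0327  41.5581   4.6423] turn [ 0.0587  0.8837 -0.1279] clock 16.6333 grip 0.03330127047513855 F [ 0.4428  0.3261 -2.3697] j [-0.3732  0.1677  2.2201 -0.2246  0.2274  1.8466]
shift in goal tool axes [-14.1951  41.5312   4.382 ]
```

```bash
cat > kin.py <<'E'
import numpy as np
from scipy.optimize import least_squares
D=[(.2759,1.5049,1.3607,.1764,-.5473,.2055),(.0943,1.4723,1.5627,.465,.1544,.3147),(.1909,1.5842,1.3413,.5081,.1621,.2203),(.3041,1.7237,1.0843,.5268,.1765,.1074),(.3891,1.78,.9884,.5225,.176,.0421),(.4117,1.8275,.8947,.5235,.1767,.0152),(.4584,1.7537,.9354,.555,.1755,.0109),(.378,1.7336,1.0413,.5617,.0264,.0631),(.4583,1.7732,.9124,.5766,.0285,.0051),(.3201,1.6398,1.1978,.5622,.0279,.1286),(.3949,1.8644,.8734,.536,.0281,.0135),(.1677,2.2201,.2274,.5275,-.153,.0733),(.2445,1.6751,1.2203,.5334,.01,.1568)]
D=np.array(D)
def fk(p,j2,j3,j5):
    a,d,L1,L2,c,T=p;s=j2+j3;q=s+j5
    return a+L1*np.sin(j2)+L2*np.sin(s)+c*np.cos(s)+T*np.sin(q), d+L1*np.cos(j2)+L2*np.cos(s)-c*np.sin(s)+T*np.cos(q)
def res(p):
    r,z=fk(p,D[:,0],D[:,1],D[:,2]);return np.r_[r-np.hypot(D[:,3],D[:,4]),z-D[:,5]]
s=least_squares(res,[0,.3,.4,.4,0,.3]);print(s.x,'max err mm',abs(s.fun).max()*1000)
def ik(r,z,tilt):
    f=lambda u:(lambda k:[k[0]-r,k[1]-z])(fk(s.x,u[0],u[1],np.pi-tilt-u[0]-u[1]))
    q=least_squares(f,[.3,2.0]);return q.x,np.pi-tilt-q.x.sum(),abs(q.fun).max()
if __name__=='__main__':
    from g import goal
    for x,z in((-124,56),(-110,30),(-110,15),(-100,5),(-90,2),(-60,1),(-30,1),(0,1)):
        P,R=goal(x,0,z);ap=R.apply([0,1,0]);
        az=np.arctan2(P[1],P[0]);tilt=np.arctan2(ap[:2]@[np.cos(az),np.sin(az)],-ap[2])
        print(x,z,P,np.degrees(tilt),ik(np.hypot(*P[:2]),P[2],tilt))
E
python3 kin.py
```

```text
[0.00401147 0.13643753 0.63439618 0.42100629 0.06279758 0.39228281] max err mm 1.0575246346902212
-124 56 [ 0.5261 -0.1575  0.0733] 30.05466562742598 (array([0.1667, 2.2181]), np.float64(0.23221078824191865), np.float64(1.1276319877850938e-09))
-110 30 [ 0.5486 -0.1686  0.0578] 30.08803889737541 (array([0.2261, 2.1937]), np.float64(0.19670490930355955), np.float64(3.2674640770835595e-11))
-110 15 [ 0.5553 -0.172   0.0448] 30.097199620446492 (array([0.2589, 2.1965]), np.float64(0.16087002383896376), np.float64(6.164024707322469e-10))
-100 5 [ 0.5675 -0.1781  0.0411] 30.113032158953718 (array([0.2809, 2.1746]), np.float64(0.16056596507009857), np.float64(6.511083408544671e-10))
-90 2 [ 0.5766 -0.1826  0.0435] 30.12414189432403 (array([0.2876, 2.1517]), np.float64(0.17649268398109053), np.float64(2.722444977787397e-10))
-60 1 [ 0.6004 -0.1943  0.0577] 30.150698908444877 (array([0.2931, 2.0823]), np.float64(0.23994542202692726), np.float64(2.006846078206337e-12))
-30 1 [ 0.6236 -0.2059  0.0727] 30.173795611563982 (array([0.3001, 2.0123]), np.float64(0.30252221273038993), np.float64(7.369834048587265e-10))
0 1 [ 0.6469 -0.2175  0.0877] 30.194391417611616 (array([0.3101, 1.9417]), np.float64(0.3627699762778307), np.float64(5.1264548162066603e-14))
```

Emit:
carry_out:
  targets: [-1, -6, 10, 2, 0, 0.5, -0.1, -1, -6, 10, 2, 0, 0.3, 0, -1, -4, 10, 0, 0, 0, 0, -1, -3, 5, 0, 0, 0, 0, -1, 0, 0, 0, 0, 0, 0]

```text
clock: 17.05
eef_pos: [0.5593, -0.1732, 0.0514]
tcp_rot: [-0.025, -0.333, -0.62, 0.71]
ft_force: [-0.8, 0.6, -2.4]
gripper_width: 0.0334
```

```bash
python3 g.py -95 0 4;python3 c.py w13
```

```text
shoulder in guide mm [-103.1977    0.8246   18.5953] tilt err deg [0.0364 0.1925 0.2638] F guide [-2.0053  0.1643 -1.6056]
goal [ 0.5719 -0.1802  0.0428]
pos [ 0.5593 -0.1732  0.0514] shift mm [-8.0851 14.7111  0.6939] turn [0.0392 0.2648 0.1906] clock 17.05 grip 0.03343471729077515 F [-0.7634  0.5624 -2.3931] j [-0.3917  0.2523  2.1766 -0.2183  0.1899  1.8372]
shift in goal tool axes [-8.0392 14.7383  0.6465]
```

View pics/w13.png

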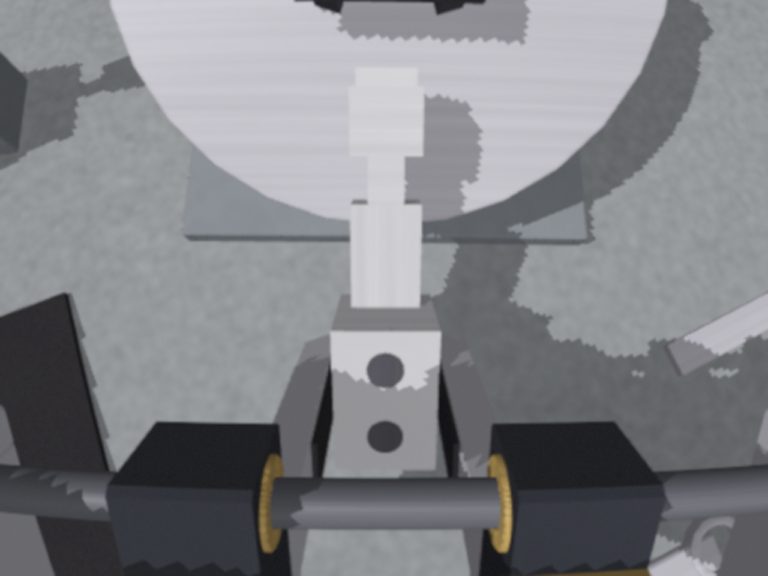

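Emit:
carry_out:
  targets: [-1, -4, 6, 0.5, 0, 0.2, 0.2, -1, -4, 5, 0, 0, 0, 0, -1, 0, 3, 0, 0, 0, 0, -1, 0, 0, 0, 0, 0, 0]

```text
clock: 17.43
eef_pos: [0.5718, -0.1787, 0.0429]
tcp_rot: [-0.026, -0.334, -0.62, 0.709]
ft_force: [-0.1, -0.5, -2.8]
gripper_width: 0.0335
```

```bash
python3 g.py -82 0 1.5;python3 c.py w14; python3 - <<'E'
from h import *
f=grab_frame('scene');save(f,'s2.png',(215,325,80,220),5.5)
E
```

```text
shoulder in guide mm [-95.5565   1.4475   4.4418] tilt err deg [0.0863 0.0308 0.184 ] F guide [-1.315  -0.491  -2.4525]
goal [ 0.5831 -0.1858  0.0471]
pos [ 0.5718 -0.1787  0.0429] shift mm [-13.5171   3.0642   1.4353] turn [0.0879 0.1835 0.0293] clock 17.4333 grip 0.033538828544434886 F [-0.14   -0.4787 -2.7814] j [-0.3931  0.2833  2.1628 -0.2354  0.17    1.8549]
shift in goal tool axes [-13.5201   3.0733   1.3872]
```

View pics/w14.png

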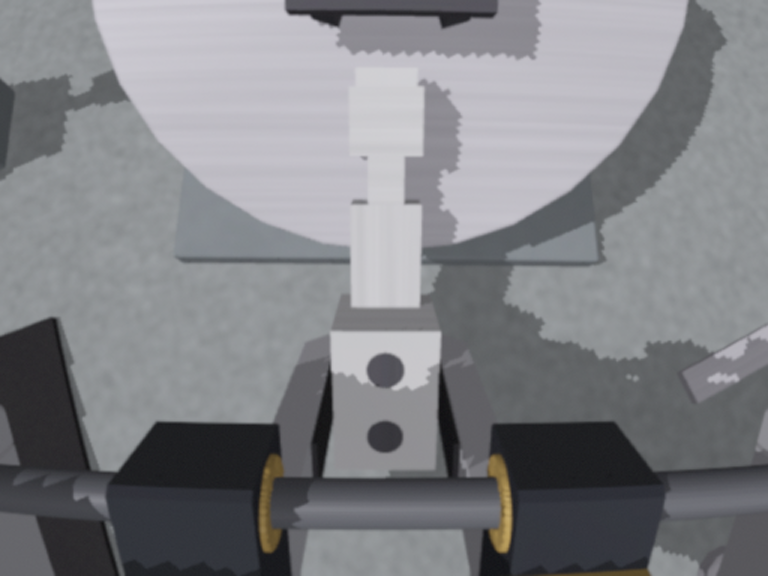

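View pics/s2.png

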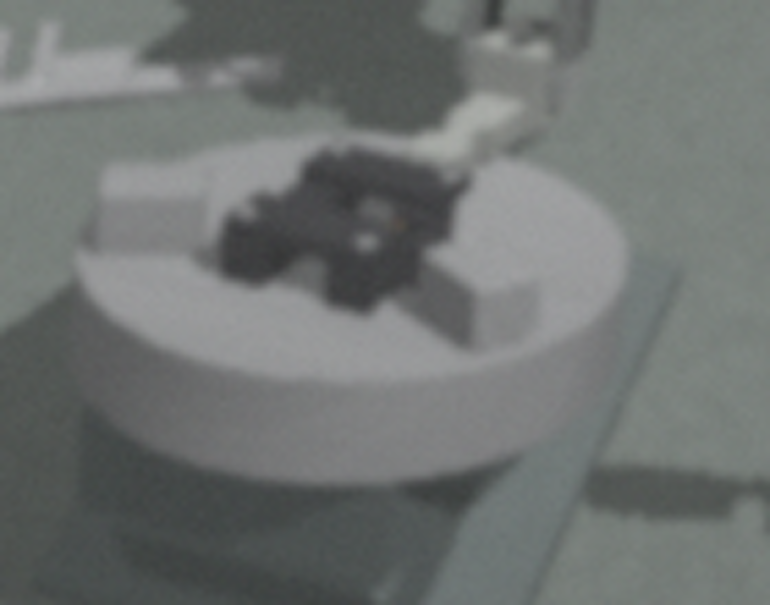

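Emit:
carry_out:
  targets: [-1, -6, 2, 1, 0, 0.2, 0, -1, -5, 1.5, 1, 0, 0, 0, -1, 0, 1, 0, 0, 0, 0, -1, 0, 0, 0, 0, 0, 0]

```text
clock: 17.87
eef_pos: [0.5822, -0.1862, 0.0458]
tcp_rot: [-0.025, -0.336, -0.62, 0.709]
ft_force: [-0.6, 0.5, -2.6]
gripper_width: 0.0336
```

```bash
python3 g.py -70 0 0.5;python3 c.py w15
```

```text
shoulder in guide mm [-83.1316  -0.7589   0.6998] tilt err deg [ 0.0991 -0.0451 -0.0344] F guide [-1.9825  0.148  -1.8631]
goal [ 0.5928 -0.1906  0.0522]
pos [ 0.5822 -0.1862  0.0458] shift mm [-13.1392   0.2969  -0.7296] turn [ 0.0986 -0.0355 -0.0452] clock 17.8667 grip 0.03358116042013877 F [-0.6376  0.4818 -2.6047] j [-0.4004  0.2915  2.1364 -0.1943  0.1855  1.8112]
shift in goal tool axes [-13.1399   0.2853  -0.722 ]
```

View pics/w15.png

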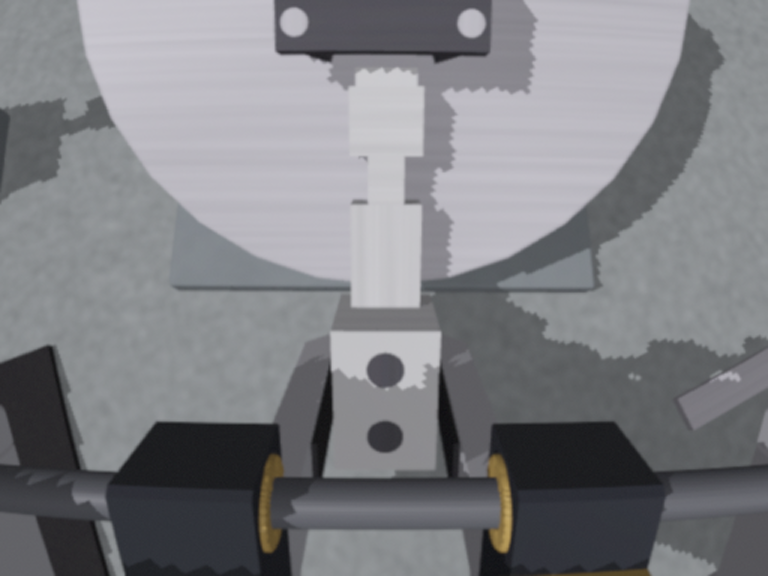

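Emit:
carry_out:
  targets: [-1, -6, 0, -1, 0, 0, 0, -1, -6, 0, 0, 0, 0, 0, -1, -6, 0, 0, 0, 0, 0, -1, -6, 0, 0, 0, 0, 0, -1, 0, 0, 0, 0, 0, 0]

```text
clock: 18.33
eef_pos: [0.6026, -0.195, 0.0593]
tcp_rot: [-0.025, -0.336, -0.62, 0.709]
ft_force: [-0.1, -0.7, -1.7]
gripper_width: 0.0336
```

```bash
python3 g.py -30 0 0.5;python3 c.py w16
```

```text
shoulder in guide mm [-57.1974   0.4383   1.3253] tilt err deg [ 0.103  -0.0293 -0.0237] F guide [-0.7193 -0.6717 -1.5864]
goal [ 0.6239 -0.206   0.0722]
pos [ 0.6026 -0.195   0.0593] shift mm [-27.193    1.0539   0.501 ] turn [ 0.1027 -0.0247 -0.0294] clock 18.3333 grip 0.03360386807686141 F [-0.1461 -0.6774 -1.7335] j [-0.4008  0.2943  2.075  -0.1471  0.2435  1.7624]
shift in goal tool axes [-27.1933   1.0408   0.5109]
```

View pics/w16.png

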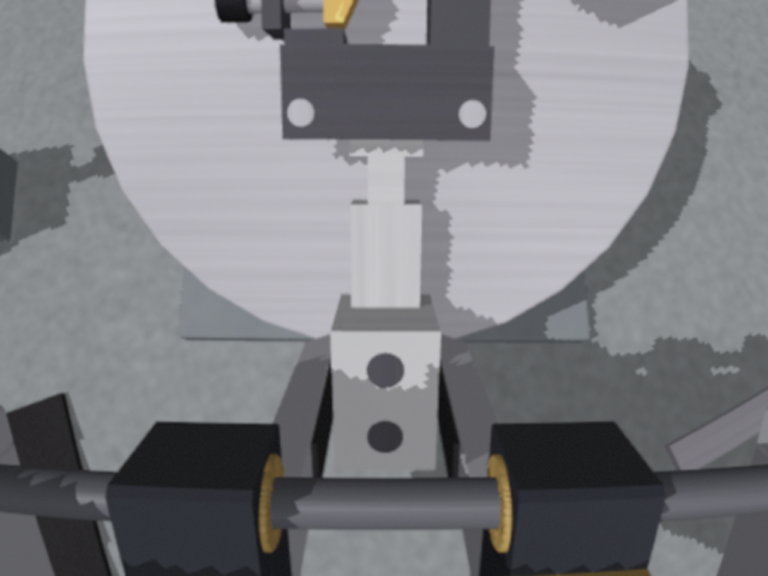

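Emit:
carry_out:
  targets: [-1, -6, 0.5, 0, 0, 0, 0, -1, -6, 0.3, 0, 0, 0, 0, -1, -5, 0, 0, 0, 0, 0, -1, 0, 0, 0, 0, 0, 0]

```text
clock: 18.72
eef_pos: [0.6083, -0.1983, 0.0634]
tcp_rot: [-0.019, -0.33, -0.622, 0.709]
ft_force: [0.2, -0.6, 1.3]
gripper_width: 0.0338
```

```bash
python3 g.py -25 0 0.5
```

```text
shoulder in guide mm [-49.6557  -0.0036   1.1835] tilt err deg [0.0089 0.9677 0.0131] F guide [ 1.0546 -0.4292  0.9209]
goal [ 0.6277 -0.2079  0.0747]
pos [ 0.6083 -0.1983  0.0634] shift mm [-24.5004   0.8329   0.0692] turn [0.0122 0.0195 0.9675] clock 18.7167 grip 0.033765911664957966 F [ 0.2148 -0.5858  1.3248] j [-0.4021  0.2972  2.0409 -0.1236  0.2917  1.7369]
shift in goal tool axes [-24.4828   1.2465   0.0606]
```

Emit:
carry_out:
  targets: [-1, -5, -1, 0, 0, 0, 0.9, -1, -8, 0, 0, 0, 0, 0, -1, 0, 0, 0, 0, 0, 0]

```text
clock: 18.97
eef_pos: [0.6191, -0.2036, 0.0717]
tcp_rot: [-0.025, -0.336, -0.619, 0.709]
ft_force: [0.3, 0.1, -2.6]
gripper_width: 0.0337
```

```bash
python3 g.py -25 0 1;python3 c.py w17
```

```text
shoulder in guide mm [-34.8464   0.0066   2.7687] tilt err deg [ 0.0143 -0.0402  0.0122] F guide [-1.1197  0.1917 -2.3864]
goal [ 0.6275 -0.2078  0.0752]
pos [ 0.6191 -0.2036  0.0717] shift mm [-9.8367  1.8417  0.0215] turn [ 0.0143  0.0118 -0.0404] clock 18.9667 grip 0.033708488233241594 F [ 0.2855  0.0723 -2.6266] j [-0.4029  0.297   2.0226 -0.1245  0.2926  1.7365]
shift in goal tool axes [-9.838   1.8348  0.019 ]
```

View pics/w17.png

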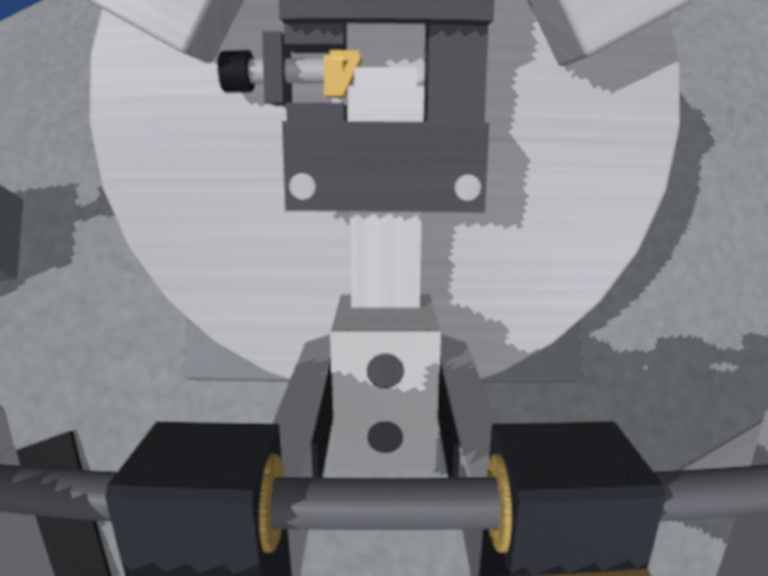

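Emit:
carry_out:
  targets: [-1, -7, 0.8, 0, 0, 0, 0, -1, -7, 0.4, 0, 0, 0, 0, -1, -7, 0, 0, 0, 0, 0, -1, 0, 0, 0, 0, 0, 0]

```text
clock: 19.35
eef_pos: [0.6245, -0.2079, 0.0734]
tcp_rot: [-0.014, -0.327, -0.623, 0.71]
ft_force: [-0.7, -1.8, 3.4]
gripper_width: 0.0334
```

```bash
python3 g.py 0 0 1;python3 c.py w18
```

```text
shoulder in guide mm [-28.413   -1.4293   0.2263] tilt err deg [-0.1541  1.6123 -0.0334] F guide [ 1.8175 -1.9181  2.8238]
goal [ 0.6469 -0.2175  0.0877]
pos [ 0.6245 -0.2079  0.0734] shift mm [-28.1325  -0.7449  -1.3096] turn [-0.1492 -0.0212  1.613 ] clock 19.35 grip 0.03339931504657395 F [-0.7077 -1.7902  3.3542] j [-0.4055  0.3063  1.9803 -0.1042  0.3541  1.7144]
shift in goal tool axes [-28.1428   0.0507  -1.3001]
```

View pics/w18.png

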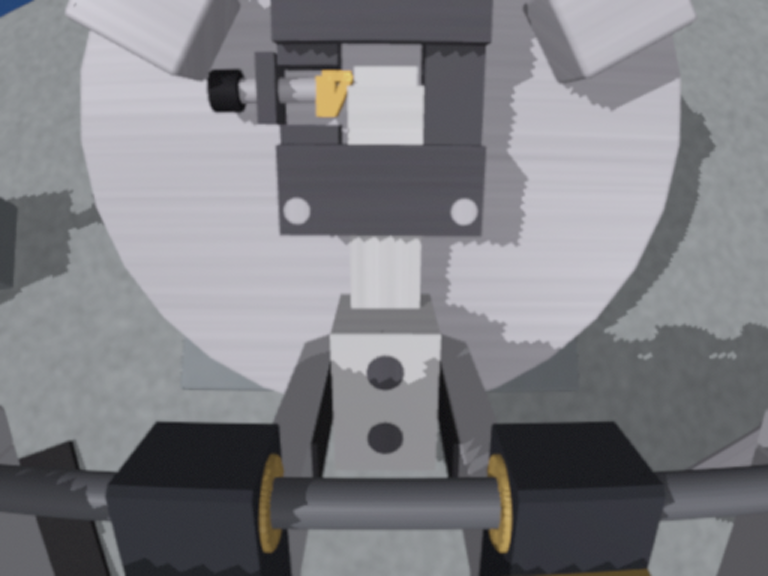

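Emit:
carry_out:
  targets: [-1, -10, -0.8, -0.5, 0, 0, 1.6, -1, -10, 0, 0, 0, 0, 0.8, -1, -8, 0, 0, 0, 0, 0.5, -1, 0, 0, 0, 0, 0, 0]

```text
clock: 19.73
eef_pos: [0.6303, -0.2106, 0.0769]
tcp_rot: [-0.018, -0.331, -0.62, 0.711]
ft_force: [4.7, -3.8, -1.6]
gripper_width: 0.0339
```

```bash
python3 g.py 0 0 1;python3 c.py w19
```

```text
shoulder in guide mm [-20.994   -1.3356   0.3256] tilt err deg [-0.302   0.9163 -0.077 ] F guide [ 4.245  -1.2933 -4.3505]
goal [ 0.6469 -0.2175  0.0877]
pos [ 0.6303 -0.2106  0.0769] shift mm [-20.8394  -0.506   -1.2108] turn [-0.2996 -0.0684  0.9178] clock 19.7333 grip 0.03386221166280299 F [ 4.6663 -3.7602 -1.6452] j [-0.4033  0.3077  1.9738 -0.1185  0.3479  1.7304]
shift in goal tool axes [-20.8463  -0.1658  -1.1877]
```

View pics/w19.png

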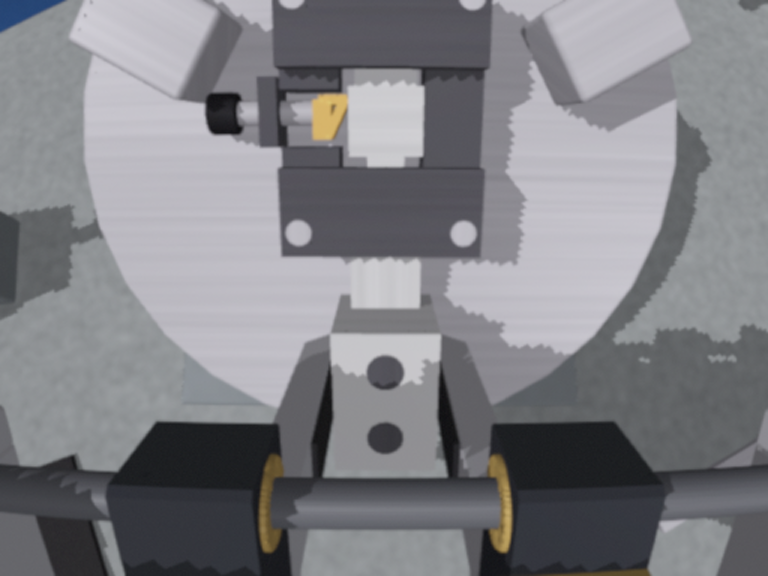

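Emit:
carry_out:
  targets: [-1, -10, 0.3, -0.5, 0, 0, 0.9, -1, -10, 0, 0, 0, 0, 0.4, -1, -8, 0, 0, 0, 0, 0.3, -1, -8, 0, 0, 0, 0, 0.3, -1, 0, 0, 0, 0, 0, 0]

```text
clock: 20.2
eef_pos: [0.6304, -0.2105, 0.0775]
tcp_rot: [-0.006, -0.322, -0.624, 0.712]
ft_force: [1.3, -2.8, 1.3]
gripper_width: 0.0334
```

```bash
python3 g.py 0 0 1
```

```text
shoulder in guide mm [-20.9888  -1.2751   0.1454] tilt err deg [-0.541   2.6968 -0.1408] F guide [ 2.7442 -1.9365 -0.0577]
goal [ 0.6469 -0.2175  0.0877]
pos [ 0.6304 -0.2105  0.0775] shift mm [-20.511   -0.6658  -1.1052] turn [-0.5335 -0.1182  2.6994] clock 20.2 grip 0.03339895910257237 F [ 1.2935 -2.804   1.3221] j [-0.401   0.3124  1.9434 -0.1118  0.4049  1.7259]
shift in goal tool axes [-20.5216   0.3111  -1.0646]
```

Emit:
carry_out:
  targets: [-1, 0, 0, 0, 0, 0, 2.7, -1, 0, 0, 0, 0, 0, 0.8, -1, 0, 0, 0, 0, 0, 0]

```text
clock: 20.45
eef_pos: [0.6323, -0.2114, 0.0789]
tcp_rot: [-0.029, -0.342, -0.613, 0.711]
ft_force: [-1.8, 0.6, 0.8]
gripper_width: 0.0336
```

```bash
python3 g.py 0 0 1; python3 c.py w20; python3 - <<'E'
from h import *
f=grab_frame('scene');save(f,'s3.png',(200,310,80,220),5.5)
E
```

```text
shoulder in guide mm [-17.8906  -1.2108   1.6424] tilt err deg [-0.5248 -1.0295 -0.1522] F guide [-1.2319 -0.2715  1.6411]
goal [ 0.6469 -0.2175  0.0877]
pos [ 0.6323 -0.2114  0.0789] shift mm [-18.0467   0.7163  -1.0669] turn [-0.5293 -0.1548 -1.0267] clock 20.45 grip 0.03359928357438457 F [-1.8113  0.596   0.8053] j [-0.3985  0.3038  1.9978 -0.167   0.2958  1.7831]
shift in goal tool axes [-18.0595   0.4024  -1.0129]
```

View pics/w20.png

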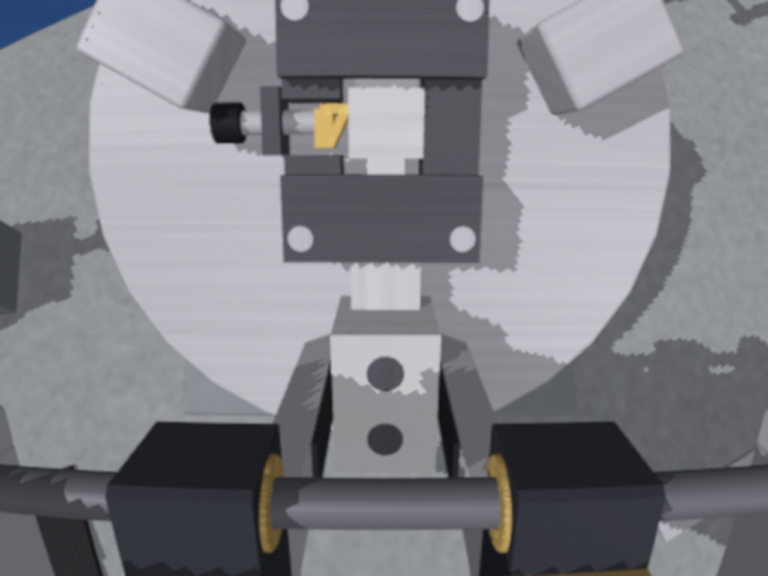

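View pics/s3.png

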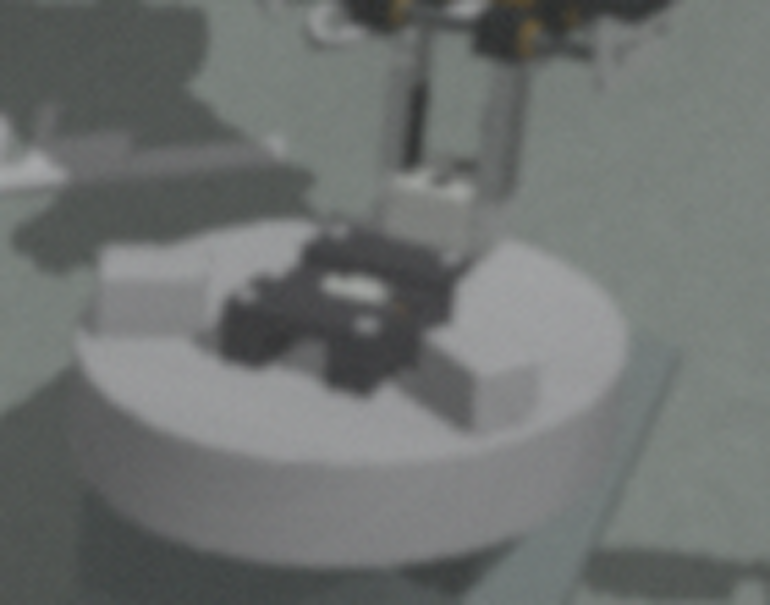

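Emit:
carry_out:
  targets: [-1, -10, 0.5, 0, 0, 0, 0, -1, -10, 0, 0, 0, 0, 1, -1, -10, 0, 0, 0, 0, 1.2]

```text
clock: 20.8
eef_pos: [0.6348, -0.2129, 0.0799]
tcp_rot: [-0.023, -0.338, -0.614, 0.713]
ft_force: [-17.1, 14.4, 9.2]
gripper_width: 0.0336
```

```bash
python3 g.py 0 0 1
```

```text
shoulder in guide mm [-14.9359  -1.5222   0.8083] tilt err deg [-0.7729 -0.2208 -0.1348] F guide [-14.2443   5.2834  18.8157]
goal [ 0.6469 -0.2175  0.0877]
pos [ 0.6348 -0.2129  0.0799] shift mm [-14.977   -0.1137  -1.3271] turn [-0.7747 -0.1299 -0.2174] clock 20.8 grip 0.03363074422413364 F [-17.127   14.4004   9.1727] j [-0.3965  0.3078  1.9769 -0.1655  0.3274  1.782 ]
shift in goal tool axes [-14.9795  -0.1528  -1.2949]
```

Emit:
carry_out:
  targets: [-1, -10, -1.5, 0, 0, 0, 0.3, -1, -10, -0.8, 0, 0, 0, 1, -1, -10, -0.8, 0, 0, 0, 1]

```text
clock: 21.05
eef_pos: [0.6426, -0.2168, 0.0855]
tcp_rot: [-0.024, -0.338, -0.612, 0.714]
ft_force: [-5.6, 5.8, -7.6]
gripper_width: 0.0335
```

```bash
python3 g.py 0 0 1
```

```text
shoulder in guide mm [-4.5795 -1.5028  1.3385] tilt err deg [-0.9251 -0.4024 -0.0846] F guide [-10.3552   2.7579  -2.7947]
goal [ 0.6469 -0.2175  0.0877]
pos [ 0.6426 -0.2168  0.0855] shift mm [-4.6454  0.2365 -1.3159] turn [-0.927  -0.0796 -0.3988] clock 21.05 grip 0.03351007035233126 F [-5.5547  5.8364 -7.5979] j [-0.3953  0.3106  1.9548 -0.168   0.344   1.7835]
shift in goal tool axes [-4.6488  0.2254 -1.3057]
```

Working well: 10 mm of travel with the off-face force relieved.

Emit:
carry_out:
  targets: [-1, -8, -0.5, 0, 0, 0, 0.3, -1, -8, -0.5, 0, 0, 0, 0.8, -1, -8, -0.3, 0, 0, 0, 0.8]

```text
clock: 21.3
eef_pos: [0.6445, -0.2177, 0.0862]
tcp_rot: [-0.021, -0.336, -0.613, 0.715]
ft_force: [-15.9, 12.0, 6.4]
gripper_width: 0.0334
```

```bash
python3 g.py 0 0 1;python3 c.py w21
```

```text
shoulder in guide mm [-2.5278 -1.5158  0.7721] tilt err deg [-1.1082  0.0759 -0.0656] F guide [-13.6915   3.6819  15.3381]
goal [ 0.6469 -0.2175  0.0877]
pos [ 0.6445 -0.2177  0.0862] shift mm [-2.5199 -0.2065 -1.2969] turn [-1.1085 -0.0559  0.0798] clock 21.3 grip 0.03343958296636396 F [-15.8528  11.9799   6.4375] j [-0.3934  0.3136  1.9415 -0.1699  0.3633  1.7858]
shift in goal tool axes [-2.5214 -0.1779 -1.2982]
```

View pics/w21.png

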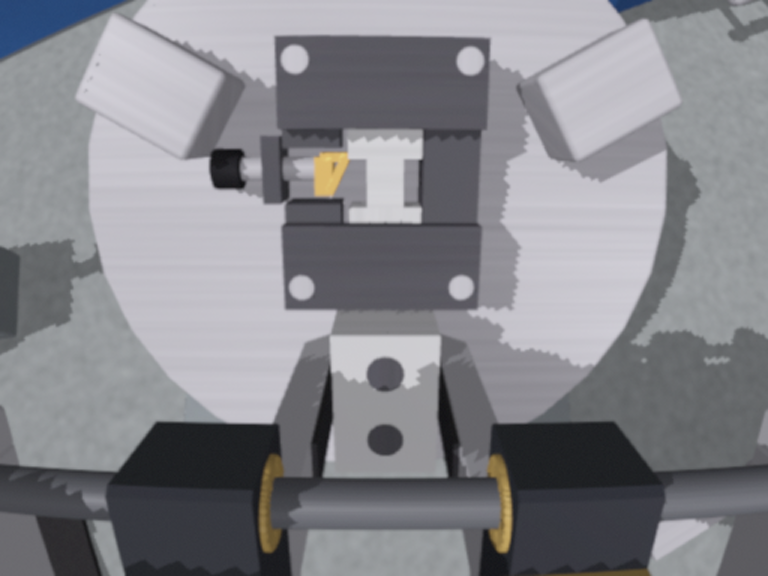

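Emit:
carry_out:
  targets: [-1, -8, -1.5, 0, 0, 0, 0.3, -1, -10, -0.8, 0, 0, 0, 0.8, -1, -10, -0.6, 0, 0, 0, 1]

```text
clock: 21.6
eef_pos: [0.6469, -0.2189, 0.0881]
tcp_rot: [-0.017, -0.333, -0.613, 0.716]
ft_force: [-15.2, 11.9, 0.5]
gripper_width: 0.0338
```

```bash
python3 g.py 0 0 1;python3 c.py w22
```

```text
shoulder in guide mm [ 0.6307 -1.5392  0.8476] tilt err deg [-1.2968  0.5988 -0.0686] F guide [-16.1496   3.9305   9.9305]
goal [ 0.6469 -0.2175  0.0877]
pos [ 0.6469 -0.2189  0.0881] shift mm [ 0.7276  0.0457 -1.2997] turn [-1.2954 -0.0539  0.6033] clock 21.6 grip 0.03378396954672611 F [-15.2272  11.947    0.5253] j [-0.3915  0.3162  1.9247 -0.1697  0.3872  1.7862]
shift in goal tool axes [ 0.7269  0.0674 -1.2991]
```

View pics/w22.png

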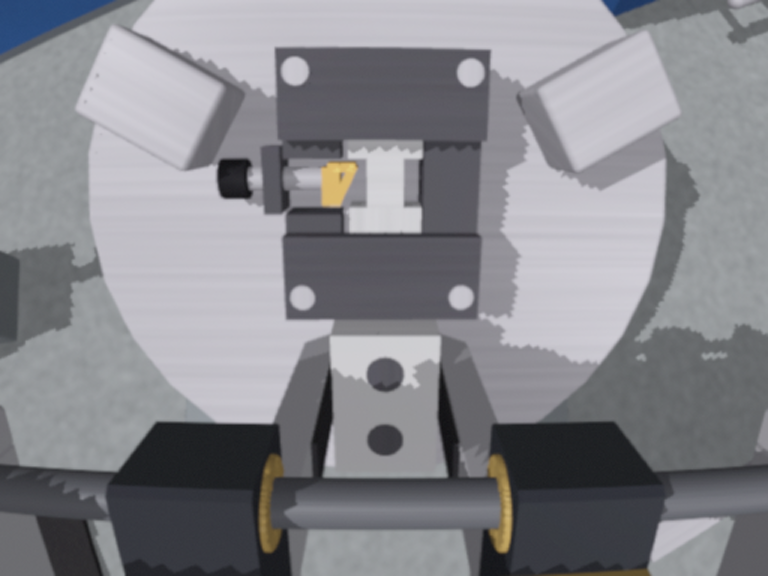

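Emit:
carry_out:
  targets: [-1, -10, -1, -0.5, -0.6, 0, 0.8, -1, -10, -0.6, -0.5, -0.6, 0, 1, -1, -10, -0.6, 0, 0, 0, 1, -1, 0, 0, 0, 0, 0, 0]

```text
clock: 21.98
eef_pos: [0.6468, -0.2183, 0.0872]
tcp_rot: [-0.018, -0.33, -0.621, 0.711]
ft_force: [1.7, -0.2, -0.1]
gripper_width: 0.0337
```

```bash
python3 g.py 0 0 1;python3 c.py w23
```

```text
shoulder in guide mm [-0.2155 -0.8432  0.079 ] tilt err deg [-0.2551  1.0345 -0.018 ] F guide [ 1.384   0.6368 -0.8637]
goal [ 0.6469 -0.2175  0.0877]
pos [ 0.6468 -0.2183  0.0872] shift mm [-0.038  -0.5419 -0.7873] turn [-0.2519 -0.0089  1.0354] clock 21.9833 grip 0.033703530641931066 F [ 1.7435 -0.1546 -0.056 ] j [-0.4052  0.3163  1.9222 -0.1007  0.3923  1.7094]
shift in goal tool axes [-0.0479 -0.5377 -0.7897]
```

View pics/w23.png

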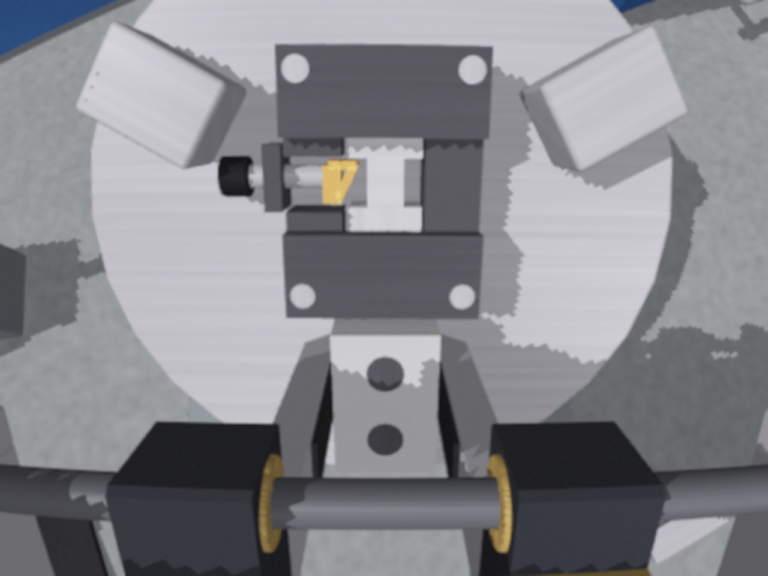

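Emit:
carry_out:
  targets: [0.2, 0, 0, 0, 0, 0, 0, 0.2, 0, 0, 0, 0, 0, 0, 0.2, 0, 0, 0, 0, 0, 0, 0.2, 0, 0, 0, 0, 0, 0, 0.2, 0, 0, 0, 0, 0, 0]

```text
clock: 22.45
eef_pos: [0.656, -0.2226, 0.094]
tcp_rot: [-0.025, -0.336, -0.618, 0.711]
ft_force: [-1.3, 2.5, -1.2]
gripper_width: 0.0563
```

```bash
python3 g.py 0 0 1;python3 c.py w24
```

```text
shoulder in guide mm [12.227  -0.6255  1.3299] tilt err deg [-0.2018 -0.0503  0.0443] F guide [-2.5918  1.6847  0.1156]
goal [ 0.6469 -0.2175  0.0877]
pos [ 0.656  -0.2226  0.094 ] shift mm [12.2189  0.1951 -0.6601] turn [-0.2016  0.0457 -0.0499] clock 22.45 grip 0.05628526209570936 F [-1.3132  2.5327 -1.1957] j [-0.406   0.3168  1.9106 -0.1016  0.3843  1.7081]
shift in goal tool axes [12.2193  0.2081 -0.6496]
```

View pics/w24.png

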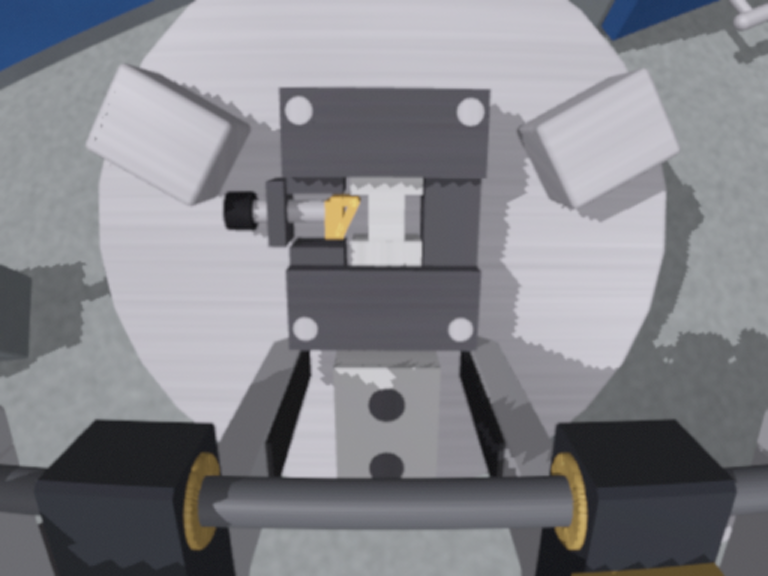

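Emit:
carry_out:
  targets: [0.2, 8, 0, 0, 0, 0, 0, 0.2, 4, -10, 0, 0, 0, 0, 0.2, 2, -30, 0, 0, 0, 0, 0.2, 2, -30, 0, 0, 0, 0, 0.2, 2, -30, 0, 0, 0, 0, 0.2, 0, 0, 0, 0, 0, 0, 0.2, 0, 0, 0, 0, 0, 0]

```text
clock: 23.08
eef_pos: [0.5919, -0.1902, 0.1732]
tcp_rot: [-0.025, -0.335, -0.618, 0.711]
ft_force: [0.8, 0.3, -0.9]
gripper_width: 0.0565
```

```bash
python3 g.py 0 0 1;python3 c.py w25; python3 - <<'E'
from h import *
import pickle
f=pickle.load(open('w25.pkl','rb'))
import g
for nm,p in(('cover f+',(0,32,27)),('cover f-',(0,-32,27)),('end-',(85,-32,27)),('end+',(85,32,27)),('shoulder top L',(0,17,40)),('shTopR',(0,-17,40)),('rearL',(-50,17,40)),('rearR',(-50,-17,40)),('headback',(52,12,16)),('pawl',(49,8,8)),('gap28',(28,0,27))):
    print(nm,proj(f,g.O+g.G@(np.array(p)/1000))[0][::-1]*1.5)
E
```

```text
shoulder in guide mm [-10.3963  -0.0058 105.8034] tilt err deg [-0.2238  0.0009  0.1034] F guide [ 0.0337  0.5656 -1.0812]
goal [ 0.6469 -0.2175  0.0877]
pos [ 0.5919 -0.1902  0.1732] shift mm [ -9.5344 104.8824  -1.0739] turn [-0.2229  0.1052  0.0009] clock 23.0833 grip 0.05647891523176196 F [ 0.7619  0.2532 -0.9195] j [-0.395   0.1264  1.9355 -0.084   0.5509  1.6941]
shift in goal tool axes [ -9.5311 104.8859  -0.6833]
cover f+ [322.0788 230.0008]
cover f- [444.0373 230.3461]
end- [449.0145  59.9244]
end+ [318.5099  59.1008]
shoulder top L [349.3022 234.4556]
shTopR [417.3134 234.6426]
rearL [350.5875 328.5024]
rearR [415.262  328.5541]
headback [360.3844 128.1952]
pawl [368.3668 134.2407]
gap28 [383.354  176.0304]
```

View pics/w25.png

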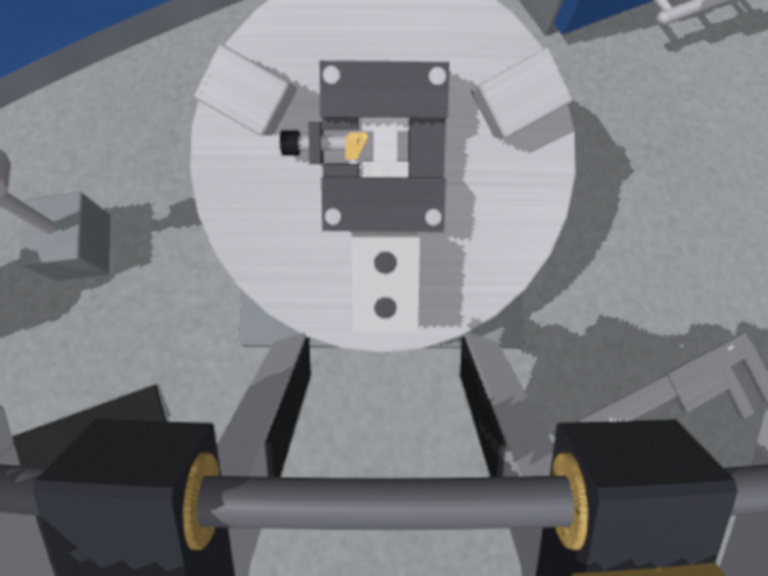

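```bash
python3 - <<'E'
from h import *
import pickle
f=pickle.load(open('w25.pkl','rb'));save(f,'z25.png',(70,225,190,310),5)
im=cv2.imread('pics/z25.png');cv2.imwrite('pics/z25.png',cv2.resize(im,None,fx=.77,fy=.77))
E
```

```text
(no output)
```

View pics/z25.png

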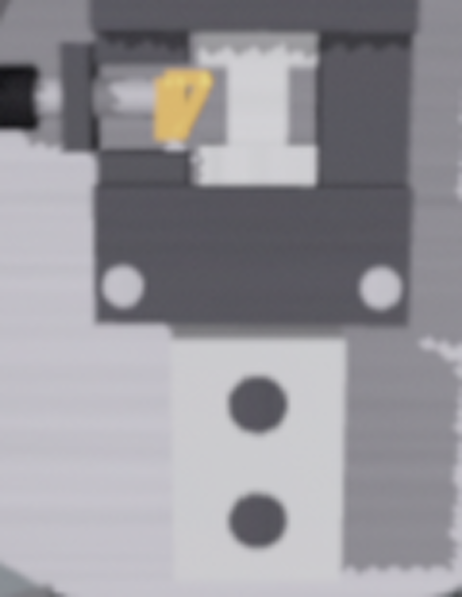

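```bash
python3 - <<'E'
from h import *
f=grab_frame('scene');a=cv2.imread('pics/scene0.png');b=f['img'];cv2.imwrite('pics/s4.png',np.vstack([b[130:330,60:400]]*1).repeat(2,0).repeat(2,1))
print(sense()['qvel'],sense()['ft_force'])
E
```

```text
[-0.0037  0.033   0.0012 -0.0003  0.0022 -0.0005] [-0.111  -0.0563  1.0756]
```

View pics/s4.png

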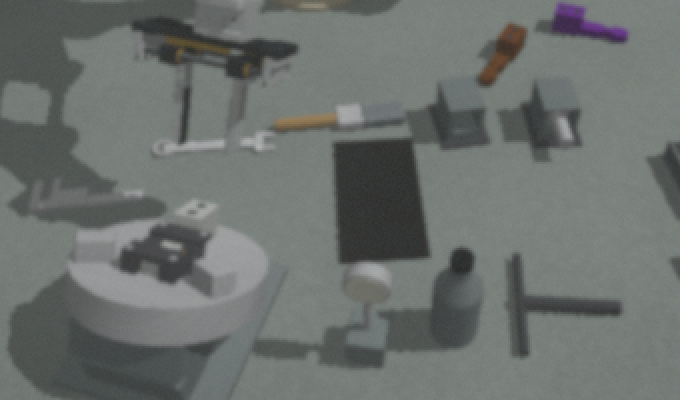

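The scene shot shows the jaw seated in the guide. The can, gauge, key, brush, spanner, caliper and bar are all in place, and the gripper is clear of everything.

```bash
python3 -c "
from bench import arm
print(arm.sign_off())"
```

```text
the job is handed in; nothing more can be done
None
```

I drew the jaw out of its pigeonhole by the tongue, let it drop about 8 mm flat onto the mat and let go. I then took it by the block, slid it up the guide until the plunger clicked in behind the head, released it and backed off. The job is handed in at about 23 s of the 59 s; no verdict is reported.

**Last checks, from the wrist picture after release:**
- **Plunger:** it is sprung in, in the tongue's neck behind the head.
- **Position:** the jaw is lined up with the guide. The shoulder is about 1 mm short of the cover and about 1 mm towards −y, both inside the limits.
- **Robot and bench:** the gripper is about 100 mm clear. The other things look unmoved by eye in the last scene picture; the insert tray was out of that crop and was not checked.

**What disagreed:**
- **Shoulder gap:** at the last push the arm's own reading put the shoulder fully home (−0.2 mm), but the picture shows that 1 mm gap. I did not push again to close it.
- **Mouth height:** the wrist views alone put the guide mouth at 84 mm. The top and scene views gave 89 mm against the text's 90, so I used 89.3.
- **Jam on the way in:** the jaw stuck once, tilted about 3 degrees in the guide, some 21 mm short of home. I freed it by correcting the tilt and easing the pressure on the face.

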